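Sort left- and right-hand brackets and a heatsink back into their bins

ROBOT

A 6-joint arm with a two-finger parallel gripper is mounted at the origin on the work surface. World frame = base frame: x ahead of the robot, y to its left, z up, the work surface at z = 0. Lengths are in m, angles in rad, forces in N, time in s.
With the tool pointing down it reaches from about 0.4 to 0.825 m from the base axis. Payload 7 kg.
Tool frame: the origin (TCP) lies at the very end of the fingers, on their centre line; the grasp point (between the pads) lies 19 mm behind it (robot.tcp_to_grasp is the distance from the TCP to the grasp point, in m); z points along the fingers, y is the line along which they close (so a half turn about z gives the same grasp; the last joint's range is limited). The gripper opens to 85 mm and grips with 20 to 120 N. Pads are 22 mm wide; open, the fingers measure 114 mm over their backs; the gripper's body (76 mm by 85 mm) begins 54 mm behind the grasp point. The pads swing forward as they close: fully open they stand 13 mm farther back than shut.
Start: joints at [-0.958, 0.359, 0.012, 0, -1.224, -0.288], TCP at [0.215, -0.64, 0.231] pointing down, gripper open.
Joint ranges: [-3.07, 3.07], [-1.43, 2.12], [-1.02, 1.25], [-3.03, 1.67], [-3.05, -0], [-3.03, 3.03]. Speed limits (rad/s): [2.39, 2.39, 3.01, 3.14, 3.14, 3.14].

INTERFACE

Orientations are given as [roll, pitch, yaw] about the fixed x, y, z axes, in that order (R = Rz(yaw) Ry(pitch) Rx(roll)).
In Python, from rig import robot, viewer, look_for, tip_of gives the robot as it stands. The module is installed in compiled form; this text tells all that it offers.
- The arm moves only by the tool step_arm, never from a script. Its argument "targets" is a list of rows, each a list of 7 numbers: the opening, from 0 (shut) to 1 (fully open), then the shift along the tool's x, y, z as a fraction of full scale, then the turn, a rotation vector about the tool's x, y, z as a fraction of full scale. In form: [[gripper, tx, ty, tz, wx, wy, wz], ...]. A call has 1 to 5 rows; each row shifts and turns the commanded pose from where the row before left it, along the tool's axes as they then stand; what a row does not reach is not made up. Full scale, the value 1, is 0.02 m for a shift and 0.12 rad for a turn. A row lasts 1/12 s, in which the tool goes at most 41.7 mm and 7.16 degrees, less where a joint would pass 70% of its speed; a pose out of reach is approached as far as the arm can. A call with a number of a shift or a turn outside -1 to 1 is refused whole. A call with a gripper value outside its range is refused whole. The fingers move at their own pace and stop on an object; "squeeze" is the grip in N (left out, the last holds). Time passes only in rows, so rows that do not move let the fingers close. It gives the time, the measured TCP pose, the force, the opening and the grip force at its end, in the units of the state.
- robot.read_state(): the state, without advancing time (a new reading comes with each control period).
- viewer.get_image(name): name is "side" or "top"; returns the picture (480x640x3 uint8, red, green, blue); there is no depth.
- viewer.camera_params(name): a dict with "fx", "fy", "cx", "cy" (pixels), "position" and "attitude" of the camera in the world. Camera axes: x right, y down, z forward; pixel columns grow to the right and rows downward; lengths in m; the calibration is good to about 2 mm. A picture is of the moment at which its call begins. camera_params takes no time and is no camera call.
- robot.hand_in(): hands the job in; it is judged then, once.
Trained networks look in the newest picture that a camera, given by its name, has taken for a name from the list of things; names that differ only in an ending like _2 or _b are one class to them, and where a whole thing is asked for, a point or a joint stands for the part that bears it (a point fixed in the world has none). Each returns a list of dicts, best first, with "conf" (0 to 1); they miss things now and then, are a little off and sometimes report something else, mostly with a low value. They report only what shows in the picture. A call takes as long as a camera call. They do not tell look-alikes from the thing itself.
- look_for(camera, thing): "xyz" ([x, y, z] in m, in world coordinates, good to about 4 mm: the middle of the surface that is visible of it).
- tip_of(camera, thing): "xyz" ([x, y, z] in m, in world coordinates, good to about 4 mm: a listed point, or the origin of a listed thing).
The state is a dict: "time_s": time; "joint_pos": joint angles; "joint_velocities": joint speeds; "effort": joint torques, N m; "eef_pos": TCP position; "ee_rot": TCP orientation; "ft_force": force on the tool from outside, world axes, zero at the start; "torque": the same for the moment, N m; "width": finger opening in m; "grasp_force": force on a finger pad.
Only numpy, scipy, OpenCV 4.12 (cv2) and the standard library are available. Lean on these libraries where they do the work, as an engineer would, in place of code of your own. Each camera call takes 0.05 s, during which the arm holds its last target. There are 200 camera calls.

TASK

The brackets and the heatsink lying loose on the blue mat have got mixed up: put each of the five back into the red bin that already holds one of its kind, left-hand brackets with the left-hand one, right-hand brackets with the right-hand one, the heatsink with the heatsink. Set each down, without dropping it, so that it stands flat on the bin floor the same way up as it stood on the mat. Do not knock over the little flux jar that stands among them.

Things in the scene. Friction and masses are not known exactly. Their poses are not given: they have to be found in the camera images.
- left_bracket_a: Left-hand aluminium bracket, 75 g: upright web 56 long (own x), 14 thick (y), 32 high, and a low screw foot, 6 thick, 24 wide, out to y = +31 at one end of the web. Seen from above, foot towards you, the foot is at the left end (x = +4 to +28); left and right are mirror images. Origin: under the web's centre, z up. Stands at any yaw; grip across the web's middle, above the foot. mm
- left_bracket_b: Left-hand aluminium bracket, 75 g: upright web 56 long (own x), 14 thick (y), 32 high, and a low screw foot, 6 thick, 24 wide, out to y = +31 at one end of the web. Seen from above, foot towards you, the foot is at the left end (x = +4 to +28); left and right are mirror images. Origin: under the web's centre, z up. Stands at any yaw; grip across the web's middle, above the foot. mm
- right_bracket_a: Right-hand aluminium bracket, 75 g: upright web 56 long (own x), 14 thick (y), 32 high, and a low screw foot, 6 thick, 24 wide, out to y = +31 at one end of the web. Seen from above, foot towards you, the foot is at the right end (x = -4 to -28); left and right are mirror images. Origin: under the web's centre, z up. Stands at any yaw; grip across the web's middle, above the foot. mm
- right_bracket_b: Right-hand aluminium bracket, 75 g: upright web 56 long (own x), 14 thick (y), 32 high, and a low screw foot, 6 thick, 24 wide, out to y = +31 at one end of the web. Seen from above, foot towards you, the foot is at the right end (x = -4 to -28); left and right are mirror images. Origin: under the web's centre, z up. Stands at any yaw; grip across the web's middle, above the foot. mm
- heatsink: Aluminium heatsink, 85 g, 50 long (own x), 40 wide (y), 32 high: a 6 thick base with seven upright fins along x; the outermost fins are flat sides, 40 apart, to grip by. Origin: centre of the underside; z up, fins up. Stands at any yaw. mm
- bin_left: Red bin, fixed, one of three alike: the left-hand bracket bin, one piece of that kind already stands in it beyond y = +45. Outside 150 (own x) x 210 (y) x 40 high, rim 2 more all round, walls and floor 4 thick; the rest of the floor is free. Origin: centre of the underside, on the mat; inner floor at own z = 4. Its +y points roughly to the robot's left (+y). mm
- bin_right: Red bin, fixed, one of three alike: the right-hand bracket bin, one piece of that kind already stands in it beyond y = +45. Outside 150 (own x) x 210 (y) x 40 high, rim 2 more all round, walls and floor 4 thick; the rest of the floor is free. Origin: centre of the underside, on the mat; inner floor at own z = 4. Its +y points roughly to the robot's left (+y). mm
- bin_heatsink: Red bin, fixed, one of three alike: the heatsink bin, one piece of that kind already stands in it beyond y = +35. Outside 150 (own x) x 210 (y) x 40 high, rim 2 more all round, walls and floor 4 thick; the rest of the floor is free. Origin: centre of the underside, on the mat; inner floor at own z = 4. Its +y points roughly to the robot's left (+y). mm
- flux_jar: Little loose amber jar with a black lid, 34 across, 52 high, standing among the parts; not to be knocked over. Origin: centre of its underside, z up. It, the parts and the bins stand on the blue mat, whose top is 2 above the bench top (z = 0). mm
Not all that is in view belongs to the job. What is shaped like the right_bracket_b but brown is not meant.

How it is judged:
By the outcome, as a careful person would: the job done as asked, in the order asked, and still so for the second after the job is handed in, with the robot touching nothing.
It also fails if it takes over 128 s, if anything falls off the work surface, if the arm or the gripper's body presses on something with over 40 N, if the wrist force passes 120 N, or if a joint passes its speed limit or range.

## Working session

There is one attempt and no reset: what is moved stays moved. The work goes in short steps, Python scripts to look and compute and a tool call to move; the robot and the scene stay as the last step left them, time stands still between calls to the robot, and variables do not carry over. Pictures are saved under pics/ and viewed, at most 14 in all, crops included, and the job is handed in when it is done.

Besides the shell and the picture viewer there is one more tool, called after "Request:" by a JSON object that holds its "api" and its "payload". step_arm: Moves the arm, as the interface text tells. Shift numbers are shares of 0.02 m and turn numbers shares of 0.12 rad, none past 1 either way. Its arguments: {"type":"object","properties":{"targets":{"type":"array","items":{"type":"array","items":{"type":"number","minimum":-1,"maximum":1}}},"squeeze":{"type":"number"}},"required":["targets"]}

```bash
mkdir -p pics; python3 - <<'E'
from rig import robot, viewer, look_for, tip_of
import cv2
for n in("top","side"):
    im=viewer.get_image(n); cv2.imwrite(f"pics/{n}0.png",im[:,:,::-1])
    p=viewer.camera_params(n); print(n,{k:(v if not hasattr(v,'tolist') else v.tolist()) for k,v in p.items()})
for t in["left_bracket_a","right_bracket_a","heatsink","bin_left","bin_right","bin_heatsink","flux_jar"]:
    print(t,[(round(d['conf'],2),[round(float(x),3) for x in d['xyz']]) for d in tip_of("top",t)])
s=robot.read_state();print(s['time_s'],s['eef_pos'],s['ee_rot'],s['width'])
E
```

```text
top {'fx': 489.7495986073278, 'fy': 489.7495986073278, 'cx': 319.1441605955978, 'cy': 231.21534101726087, 'position': [0.43460542386307055, 0.003807933726955037, 1.0542816257986651], 'attitude': [-3.036412284488689, -0.0020718441701979007, -1.595721310249518]}
side {'fx': 483.2418206152167, 'fy': 483.2418206152167, 'cx': 319.23706941393993, 'cy': 235.57811900594024, 'position': [0.3370543812021933, 0.7177514647318328, 0.6650606657221078], 'attitude': [-2.285219788340094, 0.01100276832688274, -2.884415973677088]}
left_bracket_a [(0.77, [0.438, 0.008, -0.0]), (0.51, [0.512, 0.097, 0.005])]
right_bracket_a [(0.88, [0.404, 0.181, -0.001]), (0.61, [0.509, -0.102, 0.001]), (0.54, [0.527, 0.194, 0.001])]
heatsink [(0.93, [0.411, -0.168, -0.001])]
bin_left [(0.76, [0.514, 0.368, 0.001])]
bin_right [(0.6, [0.674, 0.003, 0.002])]
bin_heatsink [(0.58, [0.509, -0.372, 0.005])]
flux_jar [(0.69, [0.542, -0.004, 0.003])]
0.45 [ 0.21537473 -0.63966498  0.23121215] [ 3.14145799e+00  6.75977264e-06 -2.81679754e+00] 0.08551335497739303
```

View pics/top0.png

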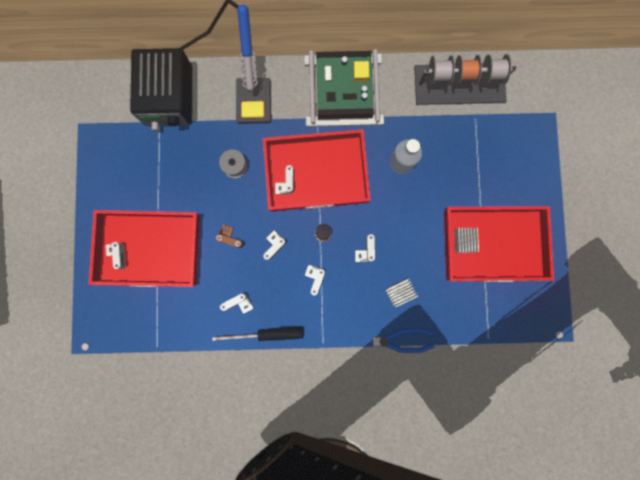

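View pics/side0.png

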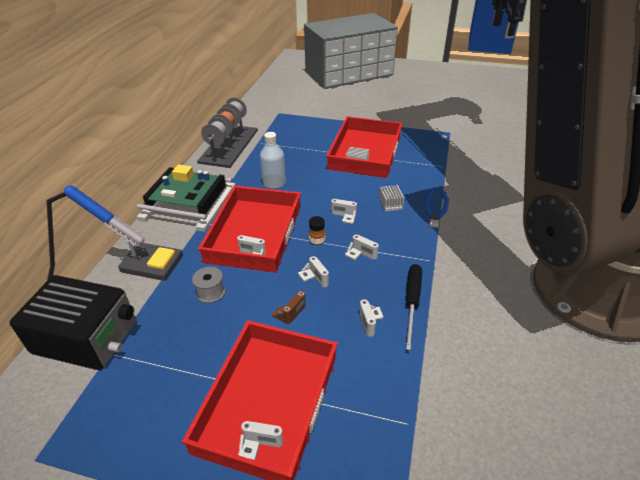

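```bash
cat > fit.py <<'E'
import cv2, numpy as np
from scipy.spatial.transform import Rotation as R
from scipy.optimize import minimize
from rig import viewer
P=viewer.camera_params("top"); RC=R.from_euler('xyz',P['attitude']).as_matrix()
def proj(X):
    c=(np.asarray(X)-P['position'])@RC
    return np.c_[P['fx']*c[:,0]/c[:,2]+P['cx'],P['fy']*c[:,1]/c[:,2]+P['cy']]
def ray(u,v,z):
    d=RC@np.array([(u-P['cx'])/P['fx'],(v-P['cy'])/P['fy'],1]); p=np.array(P['position'])
    return p+d*(z-p[2])/d[2]
def box(a,b,c,d,h): return np.array([[x,y,z] for x in(a,b) for y in(c,d) for z in(0,h)])/1000.
M={'L':[box(-28,28,-7,7,32),box(4,28,7,31,6)],'R':[box(-28,28,-7,7,32),box(-28,-4,7,31,6)],
   'H':[box(-25,25,-20,20,32)],'B':[box(-77,77,-107,107,40)]}
S=8
def render(m,q,o,w,h,z0):
    im=np.zeros((h*S,w*S),np.uint8); A=R.from_euler('z',q[2]).as_matrix()
    for b in M[m]:
        p=(proj(b@A.T+[q[0],q[1],z0])-o+.5)*S
        cv2.fillConvexPoly(im,cv2.convexHull(np.round(p).astype(np.int32)),255)
    return cv2.resize(im,(w,h),interpolation=cv2.INTER_AREA)/255.
def fit(mask,m,q0,z0=.002,pad=45):
    c=proj([[q0[0],q0[1],z0]])[0].astype(int); o=c-pad; w=2*pad
    t=mask[o[1]:o[1]+w,o[0]:o[0]+w]
    def f(q):
        r=render(m,[q[0]/100,q[1]/100,q[2]],o,w,w,z0); return np.abs(r-t).sum()/t.sum()
    best=None
    for yaw in (np.arange(0,2*np.pi,np.pi/6) if m in'LR' else q0[2:]):
        r=minimize(f,[q0[0]*100,q0[1]*100,yaw],method='Nelder-Mead',options=dict(initial_simplex=[[q0[0]*100+a,q0[1]*100+b,yaw+c] for a,b,c in((-.5,-.5,-.1),(1,0,0),(0,1,0),(0,0,.3))],xatol=1e-3,fatol=1e-4))
        if best is None or r.fun<best[1]: best=(r.x*[.01,.01,1],r.fun)
    return best
E
python3 - <<'E'
from fit import *
im=cv2.imread('pics/top0.png').astype(float)
hsv=cv2.cvtColor(im.astype(np.uint8),cv2.COLOR_BGR2HSV)
# soft whiteness: red-ch relative to background blue mat (R low) ; in red bin use green channel
R_=im[:,:,2];G=im[:,:,1]
wm=np.clip((R_-60)/(180-60),0,1); wm[hsv[:,:,1]>140]*=.0+1
wb=np.clip((G-50)/(170-50),0,1)
pts={'b1':(274,245),'b2':(316,279),'b3':(366,250),'b4':(238,302),'mid':(285,181),'lef':(116,255)}
for k,(u,v) in pts.items():
    m=wb if k in('mid','lef') else wm
    s=m.copy(); a=np.zeros_like(s); r=24
    a[v-r:v+r,u-r:u+r]=s[v-r:v+r,u-r:u+r]; 
    if k in('mid','lef'):  # keep blob near the point, drop mat outside
        n,l=cv2.connectedComponents((a>.35).astype(np.uint8)); 
    else: n,l=cv2.connectedComponents((a>.35).astype(np.uint8))
    ids=[(np.hypot(*(np.argwhere(l==i)-[v,u]).T).min(),i) for i in range(1,n) if (l==i).sum()>60]
    i=min(ids)[1]; a*=cv2.dilate((l==i).astype(np.uint8),np.ones((3,3)))
    z=.006 if k in('mid','lef') else .002
    q=ray(u,v,.015)
    for t in'LR':
        b=fit(a,t,[q[0],q[1],0],z); print(k,t,b[0].round(4),round(b[1],3))
a=np.zeros(im.shape[:2]); a[270:312,380:422]=wm[270:312,380:422]
a=cv2.morphologyEx(a,cv2.MORPH_CLOSE,np.ones((5,5)))
q=ray(401,291,.015); b=fit(a,'H',[q[0],q[1],.3,-.3]); print('heat',b[0].round(4),round(b[1],3))
red=((im[:,:,2]>90)&(im[:,:,1]<60)&(im[:,:,0]<60)).astype(np.uint8)
for c in cv2.findContours(red,cv2.RETR_EXTERNAL,cv2.CHAIN_APPROX_NONE)[0]:
    if cv2.contourArea(c)>3000:
        a=np.zeros(red.shape,np.uint8); cv2.drawContours(a,[c],-1,1,-1)
        mo=cv2.moments(a); q=ray(mo['m10']/mo['m00'],mo['m01']/mo['m00'],.03)
        b=fit(a.astype(float),'B',[q[0],q[1],0],.002,75); print('bin',b[0].round(4),round(b[1],3))
print('jar',ray(323,233,.054))
tiles=[cv2.resize(im[v-25:v+25,u-25:u+25].astype(np.uint8),(200,200),interpolation=cv2.INTER_CUBIC) for u,v in list(pts.values())+[(401,291),(229,237)]]
cv2.imwrite('pics/crop1.png',np.vstack([np.hstack(tiles[:4]),np.hstack(tiles[4:])]))
E
```

```text
b1 L [0.5099 0.0963 5.4861] 0.104
b1 R [0.5145 0.1045 2.9085] 0.445
b2 L [0.4372 0.006  5.9084] 0.151
b2 R [0.4379 0.0161 3.4176] 0.446
b3 L [ 0.5096 -0.0989  2.5336] 0.52
b3 R [ 0.5065 -0.1088 -0.0315] 0.118
b4 L [0.4003 0.1686 0.8888] 0.485
b4 R [0.4004 0.183  2.0415] 0.142
mid L [0.645  0.0681 5.1486] 0.479
mid R [0.6584 0.0617 6.2346] 0.139
lef L [0.5037 0.4296 6.4305] 0.424
lef R [0.5038 0.4336 0.1523] 0.584
heat [ 0.4108 -0.169   0.2088] 0.315
bin [ 0.5082 -0.3786 -0.0047] 0.384
jar [ 0.53624215 -0.0087176   0.054     ]
```

View pics/crop1.png

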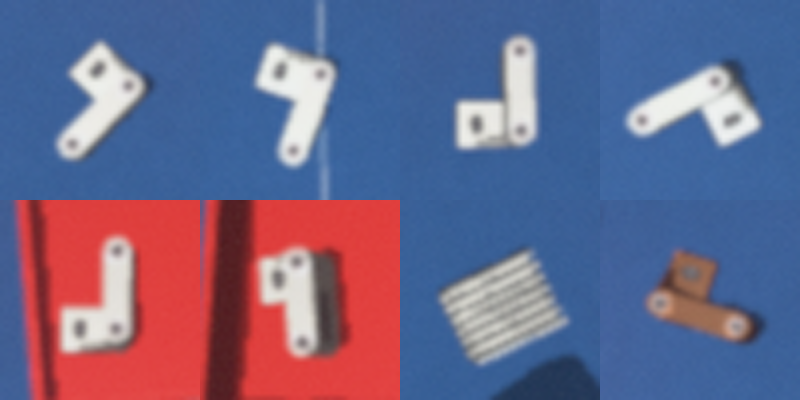

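```bash
cat > plan.py <<'E'
import numpy as np, json
from rig import robot
def plan(*wps):
    """wps: (x,y,z,yaw,grip) or ('hold',n,grip); prints rows in fives, from the present pose"""
    s=robot.read_state(); p=np.array(s['eef_pos']); yaw=s['ee_rot'][2]; rows=[]
    for w in wps:
        if w[0]=='hold': rows+=[[w[2],0,0,0,0,0,0]]*w[1]; continue
        d=np.array(w[:3])-p; dy=(w[3]-yaw+np.pi)%(2*np.pi)-np.pi
        for n in range(1,99):
            q,a,rr=p.copy(),yaw,[]
            for i in range(n):
                e=(np.array(w[:3])-q)/(n-i); c,t=np.cos(a),np.sin(a)
                r=np.round(np.array([c*e[0]+t*e[1],t*e[0]-c*e[1],-e[2]])/.02,2)
                k=round(-(w[3]-a+np.pi)%(2*np.pi)/(n-i)/.12,2) if 0 else round(-((w[3]-a+np.pi)%(2*np.pi)-np.pi)/(n-i)/.12,2)
                rr.append([w[4],*(r+0.).tolist(),0,0,k+0.])
                q=q+.02*(r[0]*np.array([c,t,0])+r[1]*np.array([t,-c,0])+r[2]*np.array([0,0,-1])); a-=.12*k
            if max(abs(v) for r in rr for v in r[1:])<=1: break
        rows+=rr; p,yaw=q,a
    print('t',round(s['time_s'],2),np.round(s['eef_pos'],4),np.round(s['ee_rot'],3),'w',round(s['width'],4),'rows',len(rows))
    for i in range(0,len(rows),5): print(json.dumps([[int(v) if v==int(v) else v for v in r] for r in rows[i:i+5]]).replace(' ',''))
E
python3 - <<'E'
from fit import *
im=cv2.imread('pics/top0.png').astype(float)
G=im[:,:,2]
wm=np.clip((G-60)/(150-60),0,1)
a=np.zeros(im.shape[:2]); a[274:312,380:420]=wm[274:312,380:420]
a=cv2.morphologyEx(a,cv2.MORPH_CLOSE,np.ones((5,5)))
q=ray(401,291,.015); b=fit(a,'H',[q[0],q[1],-1.1,.4]); print('heat',b[0].round(4),round(b[1],3))
hsv=cv2.cvtColor(im.astype(np.uint8),cv2.COLOR_BGR2HSV)
red=(((hsv[:,:,0]<8)|(hsv[:,:,0]>170))&(hsv[:,:,1]>150)&(hsv[:,:,2]>40)).astype(np.uint8)
for c in cv2.findContours(red,cv2.RETR_EXTERNAL,cv2.CHAIN_APPROX_NONE)[0]:
    if cv2.contourArea(c)>2500:
        h=cv2.convexHull(c); a=np.zeros(red.shape,np.uint8); cv2.drawContours(a,[h],-1,1,-1)
        mo=cv2.moments(a); q=ray(mo['m10']/mo['m00'],mo['m01']/mo['m00'],.03)
        b=fit(a.astype(float),'B',[q[0],q[1],0.1,-.1],.002,75); print('bin',b[0].round(4),round(b[1],3),cv2.boundingRect(c))
print('heat in bin',ray(468,240,.03),'bottle',ray(405,163,0))
from plan import plan
h=b
E
```

```text
heat [ 0.4101 -0.1695 -1.1216] 0.065
bin [ 0.5163  0.3665 -0.0437] 0.025 (89, 211, 110, 75)
bin [ 0.5072 -0.3781 -0.0228] 0.019 (445, 207, 109, 74)
bin [0.6748 0.003  0.0666] 0.021 (263, 130, 107, 80)
heat in bin [ 0.51638043 -0.31311098  0.03      ] bottle [ 0.69186448 -0.19354205  0.        ]
```

```bash
python3 - <<'E'
from plan import plan
plan((.410,-.1695,.09,-1.12,.85),(.410,-.1695,.012,-1.12,.85))
E
```

```text
t 0.45 [ 0.2154 -0.6397  0.2312] [ 3.141  0.    -2.817] w 0.0855 rows 30
[[0.85,-0.64,0.74,0.27,0,0,-0.54],[0.85,-0.69,0.69,0.27,0,0,-0.54],[0.85,-0.73,0.65,0.27,0,0,-0.54],[0.85,-0.77,0.6,0.27,0,0,-0.54],[0.85,-0.81,0.55,0.27,0,0,-0.54]]
[[0.85,-0.85,0.49,0.27,0,0,-0.54],[0.85,-0.88,0.44,0.27,0,0,-0.54],[0.85,-0.9,0.38,0.27,0,0,-0.55],[0.85,-0.92,0.32,0.27,0,0,-0.54],[0.85,-0.94,0.26,0.27,0,0,-0.55]]
[[0.85,-0.96,0.2,0.27,0,0,-0.54],[0.85,-0.97,0.13,0.27,0,0,-0.55],[0.85,-0.98,0.07,0.27,0,0,-0.54],[0.85,-0.98,0.01,0.27,0,0,-0.55],[0.85,-0.98,-0.06,0.27,0,0,-0.54]]
[[0.85,-0.97,-0.12,0.27,0,0,-0.55],[0.85,-0.96,-0.18,0.27,0,0,-0.54],[0.85,-0.95,-0.25,0.27,0,0,-0.55],[0.85,-0.93,-0.31,0.28,0,0,-0.54],[0.85,-0.91,-0.37,0.27,0,0,-0.55]]
[[0.85,-0.88,-0.43,0.28,0,0,-0.54],[0.85,-0.85,-0.48,0.27,0,0,-0.55],[0.85,-0.82,-0.54,0.28,0,0,-0.54],[0.85,-0.78,-0.59,0.27,0,0,-0.55],[0.85,-0.74,-0.63,0.28,0,0,-0.54]]
[[0.85,-0.69,-0.68,0.27,0,0,-0.55],[0.85,0,0,0.98,0,0,0],[0.85,0,0,0.97,0,0,0],[0.85,0,0,0.98,0,0,0],[0.85,0,0,0.97,0,0,0]]
```

```bash
cat > plan.py <<'E'
import numpy as np, json
from rig import robot
def plan(*wps):
    """wps: (x,y,z,yaw,grip): turn on the spot, then straight shift; ('hold',n,grip). Prints rows in fives"""
    s=robot.read_state(); p=np.array(s['eef_pos']); yaw=s['ee_rot'][2]; rows=[]
    for w in wps:
        if w[0]=='hold': rows+=[[w[2],0,0,0,0,0,0]]*w[1]; continue
        k=-((w[3]-yaw+np.pi)%(2*np.pi)-np.pi)/.12
        if abs(k)>.15:
            n=int(np.ceil(abs(k)-.02)); k=np.clip(round(k/n,2),-1,1); rows+=[[w[4],0,0,0,0,0,k]]*n; yaw-=.12*k*n
        c,t=np.cos(yaw),np.sin(yaw); A=np.array([[c,t,0],[t,-c,0],[0,0,-1]])
        r=A@(np.array(w[:3])-p)/.02; n=max(1,int(np.ceil(abs(r).max()-.02)))
        r=np.clip(np.round(r/n,2),-1,1); rows+=[[w[4],*r.tolist(),0,0,0]]*n; p=p+A.T@r*n*.02
    print('t',round(s['time_s'],2),np.round(s['eef_pos'],4),np.round(s['ee_rot'],3),'w',round(s['width'],4),'g',round(float(s['grasp_force']),1),'rows',len(rows))
    for i in range(0,len(rows),5): print(json.dumps([[int(v) if v==int(v) else v for v in r] for r in rows[i:i+5]]).replace(' ',''))
E
python3 - <<'E'
from plan import plan
plan((.410,-.1695,.09,-1.12,.85),(.410,-.1695,.012,-1.12,.85))
E
```

```text
t 0.45 [ 0.2154 -0.6397  0.2312] [ 3.141  0.    -2.817] w 0.0855 g 0.0 rows 38
[[0.85,0,0,0,0,0,-0.94],[0.85,0,0,0,0,0,-0.94],[0.85,0,0,0,0,0,-0.94],[0.85,0,0,0,0,0,-0.94],[0.85,0,0,0,0,0,-0.94]]
[[0.85,0,0,0,0,0,-0.94],[0.85,0,0,0,0,0,-0.94],[0.85,0,0,0,0,0,-0.94],[0.85,0,0,0,0,0,-0.94],[0.85,0,0,0,0,0,-0.94]]
[[0.85,0,0,0,0,0,-0.94],[0.85,0,0,0,0,0,-0.94],[0.85,0,0,0,0,0,-0.94],[0.85,0,0,0,0,0,-0.94],[0.85,0,0,0,0,0,-0.94]]
[[0.85,-0.9,-1,0.37,0,0,0],[0.85,-0.9,-1,0.37,0,0,0],[0.85,-0.9,-1,0.37,0,0,0],[0.85,-0.9,-1,0.37,0,0,0],[0.85,-0.9,-1,0.37,0,0,0]]
[[0.85,-0.9,-1,0.37,0,0,0],[0.85,-0.9,-1,0.37,0,0,0],[0.85,-0.9,-1,0.37,0,0,0],[0.85,-0.9,-1,0.37,0,0,0],[0.85,-0.9,-1,0.37,0,0,0]]
[[0.85,-0.9,-1,0.37,0,0,0],[0.85,-0.9,-1,0.37,0,0,0],[0.85,-0.9,-1,0.37,0,0,0],[0.85,-0.9,-1,0.37,0,0,0],[0.85,-0.9,-1,0.37,0,0,0]]
[[0.85,-0.9,-1,0.37,0,0,0],[0.85,-0.9,-1,0.37,0,0,0],[0.85,-0.9,-1,0.37,0,0,0],[0.85,-0.9,-1,0.37,0,0,0],[0.85,0.02,0.02,0.98,0,0,0]]
[[0.85,0.02,0.02,0.98,0,0,0],[0.85,0.02,0.02,0.98,0,0,0],[0.85,0.02,0.02,0.98,0,0,0]]
```

Going for the parts now. The loose brackets are at px (274,245) and (316,279), both left-hand (they match the piece in the left bin), and at (366,250) and (238,302), both right-hand (they match the piece in the middle bin). The brown one at (229,237) is not meant, and the enlarged crop confirmed this. The heatsink at (401,291) comes first.

Request:
{"api": "step_arm", "payload": {"targets": [[0.85, 0, 0, 0, 0, 0, -0.94], [0.85, 0, 0, 0, 0, 0, -0.94], [0.85, 0, 0, 0, 0, 0, -0.94], [0.85, 0, 0, 0, 0, 0, -0.94], [0.85, 0, 0, 0, 0, 0, -0.94]]}}

```text
time_s: 0.87
eef_pos: [0.2154, -0.6397, 0.2313]
ee_rot: [3.142, 0.0, -2.247]
ft_force: [0.1, 0.4, 0.6]
width: 0.0729
grasp_force: 0.0
```

Request:
{"api": "step_arm", "payload": {"targets": [[0.85, 0, 0, 0, 0, 0, -0.94], [0.85, 0, 0, 0, 0, 0, -0.94], [0.85, 0, 0, 0, 0, 0, -0.94], [0.85, 0, 0, 0, 0, 0, -0.94], [0.85, 0, 0, 0, 0, 0, -0.94]]}}

```text
time_s: 1.28
eef_pos: [0.2154, -0.6397, 0.2313]
ee_rot: [-3.142, -0.0, -1.683]
ft_force: [-0.4, 0.6, -0.5]
width: 0.0721
grasp_force: 0.0
```

Request:
{"api": "step_arm", "payload": {"targets": [[0.85, 0, 0, 0, 0, 0, -0.94], [0.85, 0, 0, 0, 0, 0, -0.94], [0.85, 0, 0, 0, 0, 0, -0.94], [0.85, 0, 0, 0, 0, 0, -0.94], [0.85, 0, 0, 0, 0, 0, -0.94]]}}

```text
time_s: 1.7
eef_pos: [0.2154, -0.6397, 0.2313]
ee_rot: [-3.142, 0.0, -1.119]
ft_force: [0.7, 0.5, -0.1]
width: 0.0724
grasp_force: 0.0
```

Request:
{"api": "step_arm", "payload": {"targets": [[0.85, -0.9, -1, 0.37, 0, 0, 0], [0.85, -0.9, -1, 0.37, 0, 0, 0], [0.85, -0.9, -1, 0.37, 0, 0, 0], [0.85, -0.9, -1, 0.37, 0, 0, 0], [0.85, -0.9, -1, 0.37, 0, 0, 0]]}}

```text
time_s: 2.12
eef_pos: [0.267, -0.5143, 0.194]
ee_rot: [-3.141, -0.0, -1.125]
ft_force: [1.2, 0.5, 0.1]
width: 0.0723
grasp_force: 0.0
```

Request:
{"api": "step_arm", "payload": {"targets": [[0.85, -0.9, -1, 0.37, 0, 0, 0], [0.85, -0.9, -1, 0.37, 0, 0, 0], [0.85, -0.9, -1, 0.37, 0, 0, 0], [0.85, -0.9, -1, 0.37, 0, 0, 0], [0.85, -0.9, -1, 0.37, 0, 0, 0]]}}

```text
time_s: 2.53
eef_pos: [0.3185, -0.3899, 0.1572]
ee_rot: [-3.141, -0.001, -1.125]
ft_force: [0.4, -0.2, -0.5]
width: 0.0727
grasp_force: 0.0
```

Request:
{"api": "step_arm", "payload": {"targets": [[0.85, -0.9, -1, 0.37, 0, 0, 0], [0.85, -0.9, -1, 0.37, 0, 0, 0], [0.85, -0.9, -1, 0.37, 0, 0, 0], [0.85, -0.9, -1, 0.37, 0, 0, 0], [0.85, -0.9, -1, 0.37, 0, 0, 0]]}}

```text
time_s: 2.95
eef_pos: [0.37, -0.2655, 0.1203]
ee_rot: [-3.141, -0.001, -1.125]
ft_force: [0.4, 0.1, 0.1]
width: 0.0725
grasp_force: 0.0
```

Request:
{"api": "step_arm", "payload": {"targets": [[0.85, -0.9, -1, 0.37, 0, 0, 0], [0.85, -0.9, -1, 0.37, 0, 0, 0], [0.85, -0.9, -1, 0.37, 0, 0, 0], [0.85, -0.9, -1, 0.37, 0, 0, 0], [0.85, 0, 0, 0, 0, 0, 0]]}}

```text
time_s: 3.37
eef_pos: [0.4119, -0.1645, 0.0901]
ee_rot: [-3.141, 0.0, -1.122]
ft_force: [0.8, 0.1, 0.6]
width: 0.0729
grasp_force: 0.0
```

```bash
python3 - <<'E'
from plan import plan
plan((.410,-.1695,.012,-1.12,.85),('hold',5,0),(.410,-.1695,.09,-1.12,0),(.507,-.418,.09,-1.12,0))
E
```

```text
t 3.37 [ 0.4119 -0.1645  0.0901] [-3.141  0.    -1.122] w 0.0729 g 0.0 rows 27
[[0.85,0.05,0.05,0.98,0,0,0],[0.85,0.05,0.05,0.98,0,0,0],[0.85,0.05,0.05,0.98,0,0,0],[0.85,0.05,0.05,0.98,0,0,0],[0,0,0,0,0,0,0]]
[[0,0,0,0,0,0,0],[0,0,0,0,0,0,0],[0,0,0,0,0,0,0],[0,0,0,0,0,0,0],[0,0,0,-0.98,0,0,0]]
[[0,0,0,-0.98,0,0,0],[0,0,0,-0.98,0,0,0],[0,0,0,-0.98,0,0,0],[0,0.95,0.07,0,0,0,0],[0,0.95,0.07,0,0,0,0]]
[[0,0.95,0.07,0,0,0,0],[0,0.95,0.07,0,0,0,0],[0,0.95,0.07,0,0,0,0],[0,0.95,0.07,0,0,0,0],[0,0.95,0.07,0,0,0,0]]
[[0,0.95,0.07,0,0,0,0],[0,0.95,0.07,0,0,0,0],[0,0.95,0.07,0,0,0,0],[0,0.95,0.07,0,0,0,0],[0,0.95,0.07,0,0,0,0]]
[[0,0.95,0.07,0,0,0,0],[0,0.95,0.07,0,0,0,0]]
```

Request:
{"api": "step_arm", "payload": {"targets": [[0.85, 0.05, 0.05, 0.98, 0, 0, 0], [0.85, 0.05, 0.05, 0.98, 0, 0, 0], [0.85, 0.05, 0.05, 0.98, 0, 0, 0], [0.85, 0.05, 0.05, 0.98, 0, 0, 0], [0.85, 0, 0, 0, 0, 0, 0]], "squeeze": 40}}

```text
time_s: 3.78
eef_pos: [0.4066, -0.1728, 0.0098]
ee_rot: [3.137, 0.002, -1.126]
ft_force: [-0.9, -0.4, -0.7]
width: 0.0728
grasp_force: 0.0
```

Request:
{"api": "step_arm", "payload": {"targets": [[0, 0, 0, 0, 0, 0, 0], [0, 0, 0, 0, 0, 0, 0], [0, 0, 0, 0, 0, 0, 0], [0, 0, 0, 0, 0, 0, 0], [0, 0, 0, 0, 0, 0, 0]]}}

```text
time_s: 4.2
eef_pos: [0.4101, -0.1726, 0.0137]
ee_rot: [-3.139, -0.001, -1.124]
ft_force: [-0.1, 0.8, 7.6]
width: 0.0392
grasp_force: 41.3
```

Request:
{"api": "step_arm", "payload": {"targets": [[0, 0, 0, -0.98, 0, 0, 0], [0, 0, 0, -0.98, 0, 0, 0], [0, 0, 0, -0.98, 0, 0, 0], [0, 0, 0, -0.98, 0, 0, 0], [0, 0, 0, 0, 0, 0, 0]]}}

```text
time_s: 4.62
eef_pos: [0.4111, -0.1727, 0.0948]
ee_rot: [-3.136, -0.003, -1.124]
ft_force: [0.8, 0.0, -0.2]
width: 0.0393
grasp_force: 41.0
```

```bash
python3 - <<'E'
from rig import viewer
import cv2
im=viewer.get_image("side")[120:300,300:540,::-1]; cv2.imwrite("pics/s1.png",cv2.resize(im,None,fx=3,fy=3,interpolation=cv2.INTER_CUBIC))
from plan import plan
plan((.507,-.418,.092,-1.12,0))
E
```

```text
t 4.67 [ 0.4103 -0.1725  0.0931] [-3.137e+00 -2.000e-03 -1.125e+00] w 0.0391 g 41.0 rows 14
[[0,0.94,0.07,0,0,0,0],[0,0.94,0.07,0,0,0,0],[0,0.94,0.07,0,0,0,0],[0,0.94,0.07,0,0,0,0],[0,0.94,0.07,0,0,0,0]]
[[0,0.94,0.07,0,0,0,0],[0,0.94,0.07,0,0,0,0],[0,0.94,0.07,0,0,0,0],[0,0.94,0.07,0,0,0,0],[0,0.94,0.07,0,0,0,0]]
[[0,0.94,0.07,0,0,0,0],[0,0.94,0.07,0,0,0,0],[0,0.94,0.07,0,0,0,0],[0,0.94,0.07,0,0,0,0]]
```

View pics/s1.png

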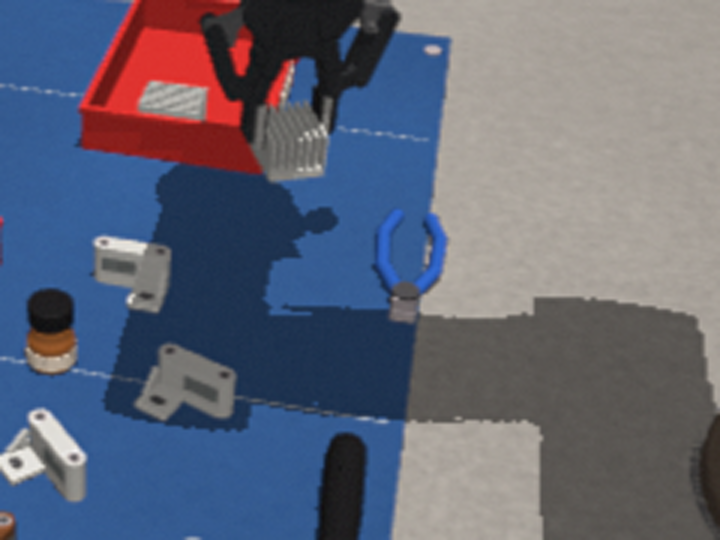

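The heatsink is held upright between the fingers at crop (290,145). I'm carrying it to its bin.

Request:
{"api": "step_arm", "payload": {"targets": [[0, 0.94, 0.07, 0, 0, 0, 0], [0, 0.94, 0.07, 0, 0, 0, 0], [0, 0.94, 0.07, 0, 0, 0, 0], [0, 0.94, 0.07, 0, 0, 0, 0], [0, 0.94, 0.07, 0, 0, 0, 0]]}}

```text
time_s: 5.08
eef_pos: [0.4428, -0.261, 0.0902]
ee_rot: [3.141, 0.001, -1.125]
ft_force: [0.4, 1.1, -1.1]
width: 0.0389
grasp_force: 40.9
```

Request:
{"api": "step_arm", "payload": {"targets": [[0, 0.94, 0.07, 0, 0, 0, 0], [0, 0.94, 0.07, 0, 0, 0, 0], [0, 0.94, 0.07, 0, 0, 0, 0], [0, 0.94, 0.07, 0, 0, 0, 0], [0, 0.94, 0.07, 0, 0, 0, 0]]}}

```text
time_s: 5.5
eef_pos: [0.477, -0.3488, 0.0899]
ee_rot: [3.141, 0.001, -1.125]
ft_force: [0.4, -0.3, -0.8]
width: 0.0394
grasp_force: 40.9
```

Request:
{"api": "step_arm", "payload": {"targets": [[0, 0.94, 0.07, 0, 0, 0, 0], [0, 0.94, 0.07, 0, 0, 0, 0], [0, 0.94, 0.07, 0, 0, 0, 0], [0, 0.94, 0.07, 0, 0, 0, 0], [0, 0, 0, 0, 0, 0, 0]]}}

```text
time_s: 5.92
eef_pos: [0.5051, -0.4208, 0.0895]
ee_rot: [3.141, 0.0, -1.126]
ft_force: [0.7, 0.1, -0.3]
width: 0.0392
grasp_force: 40.9
```

Request:
{"api": "step_arm", "payload": {"targets": [[0, 0, 0, 0, 0, 0, 0], [0, 0, 0, 0, 0, 0, 0], [0, 0, 0, 0.9, 0, 0, 0], [0, 0, 0, 0.9, 0, 0, 0], [0, 0, 0, 0.9, 0, 0, 0]]}}

```text
time_s: 6.33
eef_pos: [0.5046, -0.4176, 0.0365]
ee_rot: [-3.141, -0.0, -1.124]
ft_force: [-0.2, 0.4, -1.3]
width: 0.0391
grasp_force: 40.9
```

Request:
{"api": "step_arm", "payload": {"targets": [[0, 0, 0, 0.4, 0, 0, 0], [0, 0, 0, 0.2, 0, 0, 0], [0, 0, 0, 0, 0, 0, 0], [0, 0, 0, 0, 0, 0, 0], [0, 0, 0, 0, 0, 0, 0]]}}

```text
time_s: 6.75
eef_pos: [0.5054, -0.4187, 0.0259]
ee_rot: [-3.141, -0.001, -1.124]
ft_force: [0.1, 0.2, -0.7]
width: 0.0393
grasp_force: 40.9
```

Request:
{"api": "step_arm", "payload": {"targets": [[0, 0, 0, 0.2, 0, 0, 0], [0, 0, 0, 0.15, 0, 0, 0], [0, 0, 0, 0, 0, 0, 0], [0, 0, 0, 0, 0, 0, 0]]}}

```text
time_s: 7.08
eef_pos: [0.5049, -0.4186, 0.0179]
ee_rot: [-3.141, -0.0, -1.125]
ft_force: [0.4, 0.2, -0.2]
width: 0.0392
grasp_force: 41.0
```

Request:
{"api": "step_arm", "payload": {"targets": [[0, 0, 0, 0.05, 0, 0, 0], [0, 0, 0, 0, 0, 0, 0]]}}

```text
time_s: 7.25
eef_pos: [0.5049, -0.4186, 0.0178]
ee_rot: [-3.141, -0.001, -1.124]
ft_force: [-1.1, 1.7, 7.0]
width: 0.0392
grasp_force: 41.9
```

Request:
{"api": "step_arm", "payload": {"targets": [[0, 0, 0, 0.05, 0, 0, 0], [0, 0, 0, 0, 0, 0, 0]]}}

```text
time_s: 7.42
eef_pos: [0.5049, -0.4186, 0.0178]
ee_rot: [-3.141, -0.001, -1.124]
ft_force: [-4.5, 4.9, 15.0]
width: 0.0391
grasp_force: 42.8
```

Request:
{"api": "step_arm", "payload": {"targets": [[0, 0, 0, 0.05, 0, 0, 0], [0, 0, 0, 0, 0, 0, 0]]}}

```text
time_s: 7.58
eef_pos: [0.5049, -0.4186, 0.0178]
ee_rot: [-3.141, -0.001, -1.124]
ft_force: [-6.0, 6.7, 22.3]
width: 0.0392
grasp_force: 43.7
```

Request:
{"api": "step_arm", "payload": {"targets": [[0, 0, 0, -0.14, 0, 0, 0], [0, 0, 0, 0, 0, 0, 0], [0.65, 0, 0, 0, 0, 0, 0], [0.65, 0, 0, 0, 0, 0, 0], [0.65, 0, 0, 0, 0, 0, 0]]}}

```text
time_s: 8.0
eef_pos: [0.5044, -0.4184, 0.017]
ee_rot: [3.141, 0.001, -1.125]
ft_force: [-0.3, -0.4, 0.7]
width: 0.0555
grasp_force: 0.0
```

Request:
{"api": "step_arm", "payload": {"targets": [[0.65, 0, 0, -0.5, 0, 0, 0], [0.65, 0, 0, -1, 0, 0, 0], [0.65, 0, 0, -1, 0, 0, 0], [0.65, 0, 0, -1, 0, 0, 0], [0.65, 0, 0, 0, 0, 0, 0]]}}

```text
time_s: 8.42
eef_pos: [0.5069, -0.42, 0.0926]
ee_rot: [-3.138, -0.006, -1.124]
ft_force: [0.8, -0.4, 1.0]
width: 0.0555
grasp_force: 0.0
```

```bash
python3 - <<'E'
from plan import plan
plan(('hold',1,.5),(.5065,-.1088,.09,-.03,.5),('hold',2,.5),(.5065,-.1088,.014,-.03,.5))
E
```

```text
t 8.42 [ 0.5069 -0.42    0.0926] [-3.138 -0.006 -1.124] w 0.0555 g 0.0 rows 33
[[0.5,0,0,0,0,0,0],[0.5,0,0,0,0,0,-0.91],[0.5,0,0,0,0,0,-0.91],[0.5,0,0,0,0,0,-0.91],[0.5,0,0,0,0,0,-0.91]]
[[0.5,0,0,0,0,0,-0.91],[0.5,0,0,0,0,0,-0.91],[0.5,0,0,0,0,0,-0.91],[0.5,0,0,0,0,0,-0.91],[0.5,0,0,0,0,0,-0.91]]
[[0.5,0,0,0,0,0,-0.91],[0.5,-0.03,-0.97,0.01,0,0,0],[0.5,-0.03,-0.97,0.01,0,0,0],[0.5,-0.03,-0.97,0.01,0,0,0],[0.5,-0.03,-0.97,0.01,0,0,0]]
[[0.5,-0.03,-0.97,0.01,0,0,0],[0.5,-0.03,-0.97,0.01,0,0,0],[0.5,-0.03,-0.97,0.01,0,0,0],[0.5,-0.03,-0.97,0.01,0,0,0],[0.5,-0.03,-0.97,0.01,0,0,0]]
[[0.5,-0.03,-0.97,0.01,0,0,0],[0.5,-0.03,-0.97,0.01,0,0,0],[0.5,-0.03,-0.97,0.01,0,0,0],[0.5,-0.03,-0.97,0.01,0,0,0],[0.5,-0.03,-0.97,0.01,0,0,0]]
[[0.5,-0.03,-0.97,0.01,0,0,0],[0.5,-0.03,-0.97,0.01,0,0,0],[0.5,0,0,0,0,0,0],[0.5,0,0,0,0,0,0],[0.5,-0.01,-0.01,0.94,0,0,0]]
[[0.5,-0.01,-0.01,0.94,0,0,0],[0.5,-0.01,-0.01,0.94,0,0,0],[0.5,-0.01,-0.01,0.94,0,0,0]]
```

Request:
{"api": "step_arm", "payload": {"targets": [[0.5, 0, 0, 0, 0, 0, -0.91], [0.5, 0, 0, 0, 0, 0, -0.91], [0.5, 0, 0, 0, 0, 0, -0.91], [0.5, 0, 0, 0, 0, 0, -0.91], [0.5, 0, 0, 0, 0, 0, -0.91]]}}

```text
time_s: 8.83
eef_pos: [0.5046, -0.4185, 0.0878]
ee_rot: [3.142, -0.0, -0.573]
ft_force: [0.1, 0.1, -0.5]
width: 0.0428
grasp_force: 0.0
```

Request:
{"api": "step_arm", "payload": {"targets": [[0.5, 0, 0, 0, 0, 0, -0.91], [0.5, 0, 0, 0, 0, 0, -0.91], [0.5, 0, 0, 0, 0, 0, -0.91], [0.5, 0, 0, 0, 0, 0, -0.91], [0.5, 0, 0, 0, 0, 0, -0.91]]}}

```text
time_s: 9.25
eef_pos: [0.5046, -0.4185, 0.0878]
ee_rot: [3.142, 0.0, -0.027]
ft_force: [0.4, -1.0, -0.2]
width: 0.0429
grasp_force: 0.0
```

Request:
{"api": "step_arm", "payload": {"targets": [[0.5, -0.03, -0.97, 0, 0, 0, 0], [0.5, -0.03, -0.97, 0, 0, 0, 0], [0.5, -0.03, -0.97, 0, 0, 0, 0], [0.5, -0.03, -0.97, 0, 0, 0, 0], [0.5, -0.03, -0.97, 0, 0, 0, 0]]}}

```text
time_s: 9.67
eef_pos: [0.5047, -0.3207, 0.0878]
ee_rot: [3.141, -0.0, -0.033]
ft_force: [0.2, 1.0, 0.1]
width: 0.0427
grasp_force: 0.0
```

Request:
{"api": "step_arm", "payload": {"targets": [[0.5, -0.03, -0.97, 0, 0, 0, 0], [0.5, -0.03, -0.97, 0, 0, 0, 0], [0.5, -0.03, -0.97, 0, 0, 0, 0], [0.5, -0.03, -0.97, 0, 0, 0, 0], [0.5, -0.03, -0.97, 0, 0, 0, 0]]}}

```text
time_s: 10.08
eef_pos: [0.505, -0.2235, 0.0879]
ee_rot: [3.142, -0.0, -0.033]
ft_force: [1.0, -0.2, 0.6]
width: 0.043
grasp_force: 0.0
```

Request:
{"api": "step_arm", "payload": {"targets": [[0.5, -0.03, -0.97, 0, 0, 0, 0], [0.5, -0.03, -0.97, 0, 0, 0, 0], [0.5, -0.03, -0.97, 0, 0, 0, 0], [0.5, -0.03, -0.97, 0, 0, 0, 0], [0.5, -0.03, -0.97, 0, 0, 0, 0]]}}

```text
time_s: 10.5
eef_pos: [0.5052, -0.1264, 0.0879]
ee_rot: [3.142, -0.0, -0.033]
ft_force: [0.7, 0.3, 0.2]
width: 0.0423
grasp_force: 0.0
```

Request:
{"api": "step_arm", "payload": {"targets": [[0.5, -0.03, -0.97, 0, 0, 0, 0], [0.5, 0, 0, 0, 0, 0, 0], [0.5, 0, 0, 0, 0, 0, 0], [0.5, 0, 0, 0, 0, 0, 0]]}}

```text
time_s: 10.83
eef_pos: [0.5054, -0.108, 0.0878]
ee_rot: [3.142, -0.0, -0.032]
ft_force: [0.2, -0.5, -0.4]
width: 0.0426
grasp_force: 0.0
```

```bash
python3 - <<'E'
from plan import plan
from rig import viewer
import cv2
cv2.imwrite('pics/t1.png',viewer.get_image('top')[:,:,::-1])
plan((.5065,-.1088,.014,-.03,.5))
E
```

```text
t 10.88 [ 0.5053 -0.1083  0.0877] [ 3.142 -0.    -0.033] w 0.0426 g 0.0 rows 4
[[0.5,0.02,0.01,0.92,0,0,0],[0.5,0.02,0.01,0.92,0,0,0],[0.5,0.02,0.01,0.92,0,0,0],[0.5,0.02,0.01,0.92,0,0,0]]
```

View pics/t1.png

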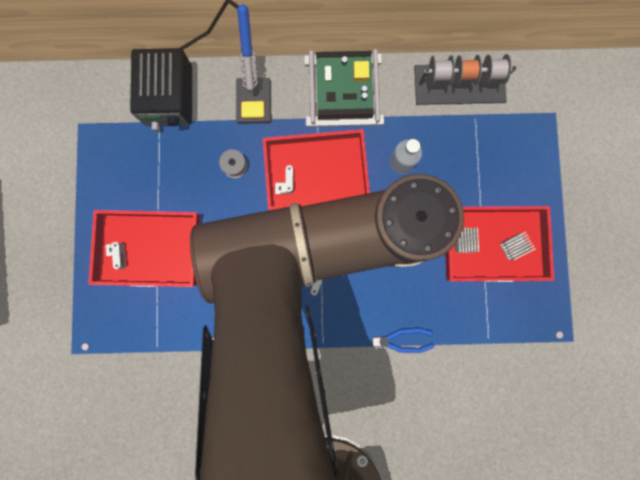

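The heatsink stands in its bin at (517,246). Next is right-hand bracket b3, at its earlier px (366,250).

Request:
{"api": "step_arm", "payload": {"targets": [[0.5, 0.02, 0.01, 0.92, 0, 0, 0], [0.5, 0.02, 0.01, 0.92, 0, 0, 0], [0.5, 0.02, 0.01, 0.92, 0, 0, 0], [0.5, 0.02, 0.01, 0.92, 0, 0, 0], [0.5, 0, 0, 0, 0, 0, 0]]}}

```text
time_s: 11.3
eef_pos: [0.5045, -0.1098, 0.0109]
ee_rot: [3.141, 0.005, -0.035]
ft_force: [-0.6, -0.6, -1.2]
width: 0.0427
grasp_force: 0.0
```

Request:
{"api": "step_arm", "payload": {"targets": [[0.5, 0, 0, 0, 0, 0, 0], [0, 0, 0, 0, 0, 0, 0], [0, 0, 0, 0, 0, 0, 0], [0, 0, 0, 0, 0, 0, 0], [0, 0, 0, 0, 0, 0, 0]]}}

```text
time_s: 11.72
eef_pos: [0.5077, -0.1088, 0.0152]
ee_rot: [-3.141, -0.002, -0.033]
ft_force: [-0.2, -1.1, 7.0]
width: 0.0133
grasp_force: 40.6
```

Request:
{"api": "step_arm", "payload": {"targets": [[0, 0, 0, 0, 0, 0, 0], [0, 0, 0, -1, 0, 0, 0], [0, 0, 0, -1, 0, 0, 0], [0, 0, 0, -1, 0, 0, 0], [0, 0, 0, -1, 0, 0, 0]]}}

```text
time_s: 12.13
eef_pos: [0.5066, -0.1087, 0.0951]
ee_rot: [-3.141, -0.0, -0.033]
ft_force: [0.5, 0.3, -0.3]
width: 0.013
grasp_force: 39.7
```

Request:
{"api": "step_arm", "payload": {"targets": [[0, 0, 0, 0, 0, 0, 0], [0, 0, 0, 0, 0, 0, 0]]}}

```text
time_s: 12.3
eef_pos: [0.5076, -0.1085, 0.0953]
ee_rot: [-3.141, -0.003, -0.033]
ft_force: [-0.0, -0.5, -0.7]
width: 0.013
grasp_force: 39.6
```

```bash
python3 - <<'E'
from plan import plan
import numpy as np
B=dict(mid=(.6748,.003,.0666),left=(.5163,.3665,-.0437))
def w(b,x,y):
    X,Y,a=B[b]; c,s=np.cos(a),np.sin(a); return X+c*x-s*y, Y+s*x+c*y
for k in (('mid',-.015,-.062),('mid',.02,.005),('left',0,-.06),('left',.005,.005)): print(k,np.round(w(*k),4))
x,y=w('mid',-.015,-.062)
plan((x,y,.095,-.03,0))
E
```

```text
('mid', -0.015, -0.062) [ 0.664  -0.0599]
('mid', 0.02, 0.005) [0.6944 0.0093]
('left', 0, -0.06) [0.5137 0.3066]
('left', 0.005, 0.005) [0.5215 0.3713]
t 12.3 [ 0.5076 -0.1085  0.0953] [-3.141e+00 -3.000e-03 -3.300e-02] w 0.013 g 39.6 rows 8
[[0,0.97,-0.34,0,0,0,0],[0,0.97,-0.34,0,0,0,0],[0,0.97,-0.34,0,0,0,0],[0,0.97,-0.34,0,0,0,0],[0,0.97,-0.34,0,0,0,0]]
[[0,0.97,-0.34,0,0,0,0],[0,0.97,-0.34,0,0,0,0],[0,0.97,-0.34,0,0,0,0]]
```

Request:
{"api": "step_arm", "payload": {"targets": [[0, 0.97, -0.34, 0, 0, 0, 0], [0, 0.97, -0.34, 0, 0, 0, 0], [0, 0.97, -0.34, 0, 0, 0, 0], [0, 0.97, -0.34, 0, 0, 0, 0], [0, 0.97, -0.34, 0, 0, 0, 0]]}}

```text
time_s: 12.72
eef_pos: [0.605, -0.0777, 0.0927]
ee_rot: [3.142, 0.002, -0.033]
ft_force: [-0.1, -0.4, -0.2]
width: 0.0128
grasp_force: 39.7
```

Request:
{"api": "step_arm", "payload": {"targets": [[0, 0.97, -0.34, 0, 0, 0, 0], [0, 0.97, -0.34, 0, 0, 0, 0], [0, 0.97, -0.34, 0, 0, 0, 0], [0, 0, 0, 0, 0, 0, 0], [0, 0, 0, 0, 0, 0, 0]]}}

```text
time_s: 13.13
eef_pos: [0.6634, -0.0592, 0.092]
ee_rot: [3.141, 0.002, -0.033]
ft_force: [-0.4, 0.1, -1.4]
width: 0.0125
grasp_force: 39.7
```

Request:
{"api": "step_arm", "payload": {"targets": [[0, 0, 0, 0, 0, 0, 0], [0, 0, 0, 0.9, 0, 0, 0], [0, 0, 0, 0.9, 0, 0, 0], [0, 0, 0, 0.8, 0, 0, 0], [0, 0, 0, 0.4, 0, 0, 0]]}}

```text
time_s: 13.55
eef_pos: [0.6614, -0.0599, 0.0318]
ee_rot: [3.141, 0.003, -0.034]
ft_force: [-0.9, 0.3, -1.3]
width: 0.0131
grasp_force: 39.7
```

Request:
{"api": "step_arm", "payload": {"targets": [[0, 0, 0, 0.3, 0, 0, 0], [0, 0, 0, 0.2, 0, 0, 0], [0, 0, 0, 0, 0, 0, 0], [0, 0, 0, 0, 0, 0, 0], [0, 0, 0, 0, 0, 0, 0]]}}

```text
time_s: 13.97
eef_pos: [0.6643, -0.0595, 0.0248]
ee_rot: [-3.141, -0.001, -0.033]
ft_force: [0.3, 0.5, -0.7]
width: 0.0131
grasp_force: 39.7
```

Request:
{"api": "step_arm", "payload": {"targets": [[0, 0, 0, 0.12, 0, 0, 0], [0, 0, 0, 0, 0, 0, 0], [0, 0, 0, 0, 0, 0, 0]]}}

```text
time_s: 14.22
eef_pos: [0.6638, -0.0595, 0.0217]
ee_rot: [-3.142, -0.0, -0.033]
ft_force: [-0.7, -0.5, -0.2]
width: 0.0129
grasp_force: 39.7
```

Request:
{"api": "step_arm", "payload": {"targets": [[0, 0, 0, 0.06, 0, 0, 0], [0, 0, 0, 0, 0, 0, 0]]}}

```text
time_s: 14.38
eef_pos: [0.6637, -0.0595, 0.0202]
ee_rot: [-3.142, 0.0, -0.033]
ft_force: [0.0, -0.7, -0.9]
width: 0.0131
grasp_force: 39.7
```

Request:
{"api": "step_arm", "payload": {"targets": [[0, 0, 0, 0.06, 0, 0, 0], [0, 0, 0, 0, 0, 0, 0]]}}

```text
time_s: 14.55
eef_pos: [0.6639, -0.0595, 0.0193]
ee_rot: [3.142, -0.0, -0.033]
ft_force: [-0.5, 0.3, 1.5]
width: 0.0132
grasp_force: 39.9
```

Request:
{"api": "step_arm", "payload": {"targets": [[0, 0, 0, 0.06, 0, 0, 0], [0, 0, 0, 0, 0, 0, 0]]}}

```text
time_s: 14.72
eef_pos: [0.6638, -0.0595, 0.0192]
ee_rot: [3.141, -0.001, -0.032]
ft_force: [-3.9, 1.4, 10.8]
width: 0.013
grasp_force: 41.1
```

Request:
{"api": "step_arm", "payload": {"targets": [[0, 0, 0, -0.06, 0, 0, 0], [0.4, 0, 0, 0, 0, 0, 0], [0.4, 0, 0, 0, 0, 0, 0], [0.4, 0, 0, 0, 0, 0, 0], [0.4, 0, 0, -0.4, 0, 0, 0]]}}

```text
time_s: 15.13
eef_pos: [0.6625, -0.0596, 0.0255]
ee_rot: [3.141, 0.003, -0.033]
ft_force: [0.4, 0.0, -0.2]
width: 0.0341
grasp_force: 0.0
```

Request:
{"api": "step_arm", "payload": {"targets": [[0.4, 0, 0, -1, 0, 0, 0], [0.4, 0, 0, -1, 0, 0, 0], [0.4, 0, 0, -1, 0, 0, 0], [0.4, 0, 0, -0.3, 0, 0, 0], [0.4, 0, 0, 0, 0, 0, 0]]}}

```text
time_s: 15.55
eef_pos: [0.6651, -0.0593, 0.0958]
ee_rot: [-3.141, -0.004, -0.033]
ft_force: [0.1, 0.3, 0.3]
width: 0.034
grasp_force: 0.0
```

```bash
python3 - <<'E'
from plan import plan
plan((.4004,.183,.09,2.0415-3.1416,.5))
E
```

```text
t 15.55 [ 0.6651 -0.0593  0.0958] [-3.141 -0.004 -0.033] w 0.034 g 0.0 rows 26
[[0.5,0,0,0,0,0,0.99],[0.5,0,0,0,0,0,0.99],[0.5,0,0,0,0,0,0.99],[0.5,0,0,0,0,0,0.99],[0.5,0,0,0,0,0,0.99]]
[[0.5,0,0,0,0,0,0.99],[0.5,0,0,0,0,0,0.99],[0.5,0,0,0,0,0,0.99],[0.5,0,0,0,0,0,0.99],[0.5,-0.99,0.37,0.02,0,0,0]]
[[0.5,-0.99,0.37,0.02,0,0,0],[0.5,-0.99,0.37,0.02,0,0,0],[0.5,-0.99,0.37,0.02,0,0,0],[0.5,-0.99,0.37,0.02,0,0,0],[0.5,-0.99,0.37,0.02,0,0,0]]
[[0.5,-0.99,0.37,0.02,0,0,0],[0.5,-0.99,0.37,0.02,0,0,0],[0.5,-0.99,0.37,0.02,0,0,0],[0.5,-0.99,0.37,0.02,0,0,0],[0.5,-0.99,0.37,0.02,0,0,0]]
[[0.5,-0.99,0.37,0.02,0,0,0],[0.5,-0.99,0.37,0.02,0,0,0],[0.5,-0.99,0.37,0.02,0,0,0],[0.5,-0.99,0.37,0.02,0,0,0],[0.5,-0.99,0.37,0.02,0,0,0]]
[[0.5,-0.99,0.37,0.02,0,0,0]]
```

Request:
{"api": "step_arm", "payload": {"targets": [[0.5, 0, 0, 0, 0, 0, 0.99], [0.5, 0, 0, 0, 0, 0, 0.99], [0.5, 0, 0, 0, 0, 0, 0.99], [0.5, 0, 0, 0, 0, 0, 0.99], [0.5, 0, 0, 0, 0, 0, 0.99]]}}

```text
time_s: 15.97
eef_pos: [0.663, -0.0596, 0.0918]
ee_rot: [3.14, 0.001, -0.633]
ft_force: [-0.4, 0.2, -0.2]
width: 0.0426
grasp_force: 0.0
```

Request:
{"api": "step_arm", "payload": {"targets": [[0.5, 0, 0, 0, 0, 0, 0.99], [0.5, 0, 0, 0, 0, 0, 0.99], [0.5, 0, 0, 0, 0, 0, 0.99], [0.5, 0, 0, 0, 0, 0, 0.99]]}}

```text
time_s: 16.3
eef_pos: [0.663, -0.0595, 0.0918]
ee_rot: [3.14, 0.001, -1.108]
ft_force: [0.4, 0.4, 0.6]
width: 0.0428
grasp_force: 0.0
```

Request:
{"api": "step_arm", "payload": {"targets": [[0.5, -0.99, 0.37, 0, 0, 0, 0], [0.5, -0.99, 0.37, 0, 0, 0, 0], [0.5, -0.99, 0.37, 0, 0, 0, 0], [0.5, -0.99, 0.37, 0, 0, 0, 0], [0.5, -0.99, 0.37, 0, 0, 0, 0]]}}

```text
time_s: 16.72
eef_pos: [0.5845, 0.0124, 0.0919]
ee_rot: [3.14, 0.0, -1.103]
ft_force: [-0.2, 1.4, 0.9]
width: 0.0424
grasp_force: 0.0
```

Request:
{"api": "step_arm", "payload": {"targets": [[0.5, -0.99, 0.37, 0, 0, 0, 0], [0.5, -0.99, 0.37, 0, 0, 0, 0], [0.5, -0.99, 0.37, 0, 0, 0, 0], [0.5, -0.99, 0.37, 0, 0, 0, 0], [0.5, -0.99, 0.37, 0, 0, 0, 0]]}}

```text
time_s: 17.13
eef_pos: [0.5068, 0.084, 0.0922]
ee_rot: [3.14, 0.0, -1.102]
ft_force: [0.5, 1.0, 0.3]
width: 0.0425
grasp_force: 0.0
```

Request:
{"api": "step_arm", "payload": {"targets": [[0.5, -0.99, 0.37, 0, 0, 0, 0], [0.5, -0.99, 0.37, 0, 0, 0, 0], [0.5, -0.99, 0.37, 0, 0, 0, 0], [0.5, -0.99, 0.37, 0, 0, 0, 0], [0.5, -0.99, 0.37, 0, 0, 0, 0]]}}

```text
time_s: 17.55
eef_pos: [0.4292, 0.1555, 0.0923]
ee_rot: [3.14, -0.0, -1.102]
ft_force: [-0.1, 0.2, 0.5]
width: 0.0424
grasp_force: 0.0
```

Request:
{"api": "step_arm", "payload": {"targets": [[0.5, -0.99, 0.37, 0, 0, 0, 0], [0.5, -0.99, 0.37, 0, 0, 0, 0], [0.5, 0, 0, 0, 0, 0, 0], [0.5, 0, 0, 0, 0, 0, 0], [0.5, 0, 0, 0, 0, 0, 0]]}}

```text
time_s: 17.97
eef_pos: [0.3993, 0.1838, 0.0927]
ee_rot: [3.141, -0.0, -1.101]
ft_force: [0.5, 0.3, -0.2]
width: 0.0429
grasp_force: 0.0
```

```bash
python3 - <<'E'
from plan import plan
from rig import viewer
import cv2
cv2.imwrite('pics/s2.png',viewer.get_image('side')[:,:,::-1])
plan((.4004,.183,.015,2.0415-3.1416,.5))
E
```

```text
t 18.02 [0.3995 0.1836 0.0928] [ 3.141 -0.    -1.102] w 0.0424 g 0.0 rows 4
[[0.5,0.01,-0.01,0.97,0,0,0],[0.5,0.01,-0.01,0.97,0,0,0],[0.5,0.01,-0.01,0.97,0,0,0],[0.5,0.01,-0.01,0.97,0,0,0]]
```

View pics/s2.png

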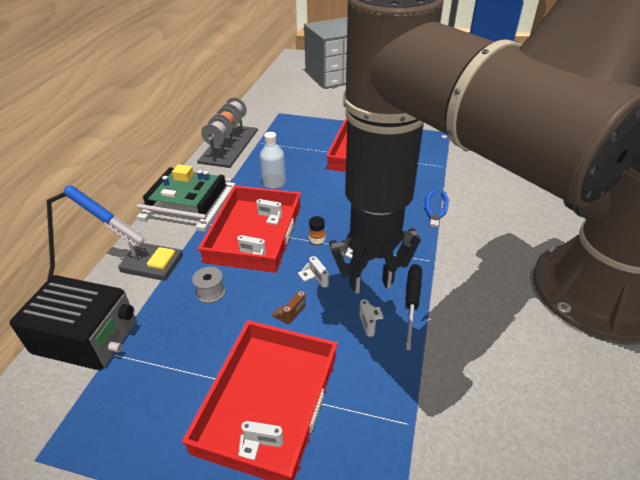

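b3 stands upright in the middle bin at (270,210), and the gripper is over b4 at (370,316). Descending.

Request:
{"api": "step_arm", "payload": {"targets": [[0.5, 0.01, -0.01, 1, 0, 0, 0], [0.5, 0.01, -0.01, 1, 0, 0, 0], [0.5, 0.01, -0.01, 1, 0, 0, 0], [0.5, 0.01, -0.01, 0.6, 0, 0, 0], [0.5, 0, 0, 0.25, 0, 0, 0]]}}

```text
time_s: 18.43
eef_pos: [0.4001, 0.182, 0.0142]
ee_rot: [3.138, -0.001, -1.104]
ft_force: [0.2, 0.1, -0.1]
width: 0.0427
grasp_force: 0.0
```

Request:
{"api": "step_arm", "payload": {"targets": [[0.5, 0, 0, 0, 0, 0, 0], [0.5, 0, 0, 0, 0, 0, 0], [0, 0, 0, 0, 0, 0, 0], [0, 0, 0, 0, 0, 0, 0], [0, 0, 0, 0, 0, 0, 0]]}}

```text
time_s: 18.85
eef_pos: [0.401, 0.1841, 0.017]
ee_rot: [-3.14, 0.001, -1.102]
ft_force: [0.0, -0.2, 1.2]
width: 0.0131
grasp_force: 39.5
```

Request:
{"api": "step_arm", "payload": {"targets": [[0, 0, 0, 0, 0, 0, 0], [0, 0, 0, 0, 0, 0, 0]]}}

```text
time_s: 19.02
eef_pos: [0.401, 0.1841, 0.017]
ee_rot: [-3.14, 0.0, -1.102]
ft_force: [-0.2, -0.4, 6.6]
width: 0.013
grasp_force: 40.3
```

Request:
{"api": "step_arm", "payload": {"targets": [[0, 0, 0, -1, 0, 0, 0], [0, 0, 0, -1, 0, 0, 0], [0, 0, 0, -1, 0, 0, 0], [0, 0, 0, -0.6, 0, 0, 0], [0, 0, 0, -0.3, 0, 0, 0]]}}

```text
time_s: 19.43
eef_pos: [0.4011, 0.1844, 0.0962]
ee_rot: [-3.138, 0.001, -1.102]
ft_force: [0.5, 0.4, -0.7]
width: 0.0131
grasp_force: 39.4
```

Request:
{"api": "step_arm", "payload": {"targets": [[0, 0, 0, 0, 0, 0, 0], [0, 0, 0, 0, 0, 0, 0]]}}

```text
time_s: 19.6
eef_pos: [0.4003, 0.1836, 0.094]
ee_rot: [-3.141, 0.0, -1.102]
ft_force: [-0.3, 0.3, -1.3]
width: 0.0133
grasp_force: 39.4
```

```bash
python3 - <<'E'
from plan import plan
plan((.6944,.0093,.093,-1.1,0))
E
```

```text
t 19.6 [0.4003 0.1836 0.094 ] [-3.141  0.    -1.102] w 0.0133 g 39.4 rows 15
[[0,0.96,-0.61,0,0,0,0],[0,0.96,-0.61,0,0,0,0],[0,0.96,-0.61,0,0,0,0],[0,0.96,-0.61,0,0,0,0],[0,0.96,-0.61,0,0,0,0]]
[[0,0.96,-0.61,0,0,0,0],[0,0.96,-0.61,0,0,0,0],[0,0.96,-0.61,0,0,0,0],[0,0.96,-0.61,0,0,0,0],[0,0.96,-0.61,0,0,0,0]]
[[0,0.96,-0.61,0,0,0,0],[0,0.96,-0.61,0,0,0,0],[0,0.96,-0.61,0,0,0,0],[0,0.96,-0.61,0,0,0,0],[0,0.96,-0.61,0,0,0,0]]
```

Request:
{"api": "step_arm", "payload": {"targets": [[0, 0.96, -0.61, 0, 0, 0, 0], [0, 0.96, -0.61, 0, 0, 0, 0], [0, 0.96, -0.61, 0, 0, 0, 0], [0, 0.96, -0.61, 0, 0, 0, 0], [0, 0.96, -0.61, 0, 0, 0, 0]]}}

```text
time_s: 20.02
eef_pos: [0.4984, 0.1245, 0.0926]
ee_rot: [3.139, -0.0, -1.102]
ft_force: [-0.6, 0.2, -0.1]
width: 0.013
grasp_force: 39.4
```

Request:
{"api": "step_arm", "payload": {"targets": [[0, 0.96, -0.61, 0, 0, 0, 0], [0, 0.96, -0.61, 0, 0, 0, 0], [0, 0.96, -0.61, 0, 0, 0, 0], [0, 0.96, -0.61, 0, 0, 0, 0], [0, 0.96, -0.61, 0, 0, 0, 0]]}}

```text
time_s: 20.43
eef_pos: [0.5961, 0.0664, 0.0921]
ee_rot: [3.139, 0.0, -1.102]
ft_force: [-0.1, 0.4, -0.7]
width: 0.0132
grasp_force: 39.4
```

Request:
{"api": "step_arm", "payload": {"targets": [[0, 0.96, -0.61, 0, 0, 0, 0], [0, 0.96, -0.61, 0, 0, 0, 0], [0, 0.96, -0.61, 0, 0, 0, 0], [0, 0.96, -0.61, 0, 0, 0, 0], [0, 0.96, -0.61, 0, 0, 0, 0]]}}

```text
time_s: 20.85
eef_pos: [0.6939, 0.0085, 0.0917]
ee_rot: [3.139, 0.001, -1.102]
ft_force: [0.6, 0.6, -0.5]
width: 0.0128
grasp_force: 39.4
```

Request:
{"api": "step_arm", "payload": {"targets": [[0, 0, 0, 0, 0, 0, 0], [0, 0, 0, 0, 0, 0, 0], [0, 0, 0, 0, 0, 0, 0]]}}

```text
time_s: 21.1
eef_pos: [0.6927, 0.0092, 0.0922]
ee_rot: [3.139, 0.001, -1.103]
ft_force: [0.0, 0.4, -1.7]
width: 0.0128
grasp_force: 39.4
```

Request:
{"api": "step_arm", "payload": {"targets": [[0, 0, 0, 0.9, 0, 0, 0], [0, 0, 0, 0.9, 0, 0, 0], [0, 0, 0, 0.8, 0, 0, 0], [0, 0, 0, 0.5, 0, 0, 0], [0, 0, 0, 0.2, 0, 0, 0]]}}

```text
time_s: 21.52
eef_pos: [0.692, 0.0097, 0.0261]
ee_rot: [3.139, 0.001, -1.101]
ft_force: [-0.2, -0.3, -0.9]
width: 0.0127
grasp_force: 39.4
```

Request:
{"api": "step_arm", "payload": {"targets": [[0, 0, 0, 0, 0, 0, 0], [0, 0, 0, 0, 0, 0, 0], [0, 0, 0, 0, 0, 0, 0]]}}

```text
time_s: 21.77
eef_pos: [0.6945, 0.0097, 0.0292]
ee_rot: [-3.14, -0.001, -1.102]
ft_force: [0.2, -0.1, -1.1]
width: 0.0127
grasp_force: 39.4
```

Request:
{"api": "step_arm", "payload": {"targets": [[0, 0, 0, 0.2, 0, 0, 0], [0, 0, 0, 0, 0, 0, 0], [0, 0, 0, 0, 0, 0, 0]]}}

```text
time_s: 22.02
eef_pos: [0.6939, 0.0093, 0.0243]
ee_rot: [-3.141, -0.0, -1.102]
ft_force: [0.4, 0.4, 0.0]
width: 0.0127
grasp_force: 39.4
```

Request:
{"api": "step_arm", "payload": {"targets": [[0, 0, 0, 0.08, 0, 0, 0], [0, 0, 0, 0, 0, 0, 0], [0, 0, 0, 0, 0, 0, 0]]}}

```text
time_s: 22.27
eef_pos: [0.6938, 0.0093, 0.0225]
ee_rot: [3.142, 0.0, -1.102]
ft_force: [-0.1, -0.3, -1.0]
width: 0.013
grasp_force: 39.4
```

Request:
{"api": "step_arm", "payload": {"targets": [[0, 0, 0, 0.06, 0, 0, 0], [0, 0, 0, 0, 0, 0, 0]]}}

```text
time_s: 22.43
eef_pos: [0.6939, 0.0093, 0.0212]
ee_rot: [3.142, -0.0, -1.102]
ft_force: [0.1, -0.0, 0.1]
width: 0.0129
grasp_force: 39.4
```

One more small step to make contact, then release.

Request:
{"api": "step_arm", "payload": {"targets": [[0, 0, 0, 0.05, 0, 0, 0], [0, 0, 0, 0, 0, 0, 0]]}}

```text
time_s: 22.6
eef_pos: [0.6939, 0.0093, 0.0211]
ee_rot: [-3.141, -0.0, -1.102]
ft_force: [-1.8, 0.7, 5.3]
width: 0.0131
grasp_force: 40.1
```

Request:
{"api": "step_arm", "payload": {"targets": [[0.4, 0, 0, 0, 0, 0, 0], [0.4, 0, 0, 0, 0, 0, 0], [0.4, 0, 0, 0, 0, 0, 0], [0.4, 0, 0, -0.4, 0, 0, 0], [0.4, 0, 0, -1, 0, 0, 0]]}}

```text
time_s: 23.02
eef_pos: [0.6918, 0.009, 0.0459]
ee_rot: [3.137, 0.002, -1.103]
ft_force: [-0.1, -0.3, -0.1]
width: 0.034
grasp_force: 0.0
```

Request:
{"api": "step_arm", "payload": {"targets": [[0.4, 0, 0, -1, 0, 0, 0], [0.4, 0, 0, -0.8, 0, 0, 0], [0.4, 0, 0, -0.3, 0, 0, 0], [0.4, 0, 0, 0, 0, 0, 0], [0.4, 0, 0, 0, 0, 0, 0]]}}

```text
time_s: 23.43
eef_pos: [0.6937, 0.0094, 0.0902]
ee_rot: [-3.141, 0.0, -1.102]
ft_force: [-0.3, 0.9, -0.5]
width: 0.034
grasp_force: 0.0
```

```bash
python3 - <<'E'
from plan import plan
plan((.5099,.0963,.092,-.797,.5))
E
```

```text
t 23.43 [0.6937 0.0094 0.0902] [-3.141  0.    -1.102] w 0.034 g 0.0 rows 13
[[0.5,0,0,0,0,0,-0.85],[0.5,0,0,0,0,0,-0.85],[0.5,0,0,0,0,0,-0.85],[0.5,-0.95,0.35,-0.01,0,0,0],[0.5,-0.95,0.35,-0.01,0,0,0]]
[[0.5,-0.95,0.35,-0.01,0,0,0],[0.5,-0.95,0.35,-0.01,0,0,0],[0.5,-0.95,0.35,-0.01,0,0,0],[0.5,-0.95,0.35,-0.01,0,0,0],[0.5,-0.95,0.35,-0.01,0,0,0]]
[[0.5,-0.95,0.35,-0.01,0,0,0],[0.5,-0.95,0.35,-0.01,0,0,0],[0.5,-0.95,0.35,-0.01,0,0,0]]
```

Request:
{"api": "step_arm", "payload": {"targets": [[0.5, 0, 0, 0, 0, 0, -0.85], [0.5, 0, 0, 0, 0, 0, -0.85], [0.5, 0, 0, 0, 0, 0, -0.85], [0.5, -0.95, 0.35, 0, 0, 0, 0], [0.5, -0.95, 0.35, 0, 0, 0, 0]]}}

```text
time_s: 23.85
eef_pos: [0.6561, 0.0262, 0.0879]
ee_rot: [3.139, 0.002, -0.797]
ft_force: [-0.2, 0.5, 0.1]
width: 0.0428
grasp_force: 0.0
```

Request:
{"api": "step_arm", "payload": {"targets": [[0.5, -0.95, 0.35, 0, 0, 0, 0], [0.5, -0.95, 0.35, 0, 0, 0, 0], [0.5, -0.95, 0.35, 0, 0, 0, 0], [0.5, -0.95, 0.35, 0, 0, 0, 0], [0.5, -0.95, 0.35, 0, 0, 0, 0]]}}

```text
time_s: 24.27
eef_pos: [0.564, 0.07, 0.0888]
ee_rot: [3.139, 0.001, -0.796]
ft_force: [-0.3, 1.2, 0.9]
width: 0.0424
grasp_force: 0.0
```

Request:
{"api": "step_arm", "payload": {"targets": [[0.5, -0.95, 0.35, 0, 0, 0, 0], [0.5, -0.95, 0.35, 0, 0, 0, 0], [0.5, -0.95, 0.35, 0, 0, 0, 0], [0.5, 0, 0, 0, 0, 0, 0], [0.5, 0, 0, 0, 0, 0, 0]]}}

```text
time_s: 24.68
eef_pos: [0.5097, 0.0962, 0.0896]
ee_rot: [3.14, 0.001, -0.795]
ft_force: [0.5, -0.0, -0.7]
width: 0.0427
grasp_force: 0.0
```

Request:
{"api": "step_arm", "payload": {"targets": [[0.5, 0, 0, 0, 0, 0, 0], [0.5, 0, 0, 0, 0, 0, 0]]}}

```text
time_s: 24.85
eef_pos: [0.5112, 0.0959, 0.0898]
ee_rot: [3.141, 0.0, -0.796]
ft_force: [0.1, -0.1, 0.5]
width: 0.0428
grasp_force: 0.0
```

```bash
python3 - <<'E'
from plan import plan
from fit import *
import cv2
im=viewer.get_image('top')[:,:,::-1]; cv2.imwrite('pics/t2.png',im)
plan((.5099,.0963,.016,-.797,.5))
E
```

```text
t 24.9 [0.5113 0.0959 0.0898] [ 3.141  0.    -0.797] w 0.0428 g 0.0 rows 4
[[0.5,-0.02,0.01,0.92,0,0,0],[0.5,-0.02,0.01,0.92,0,0,0],[0.5,-0.02,0.01,0.92,0,0,0],[0.5,-0.02,0.01,0.92,0,0,0]]
```

View pics/t2.png

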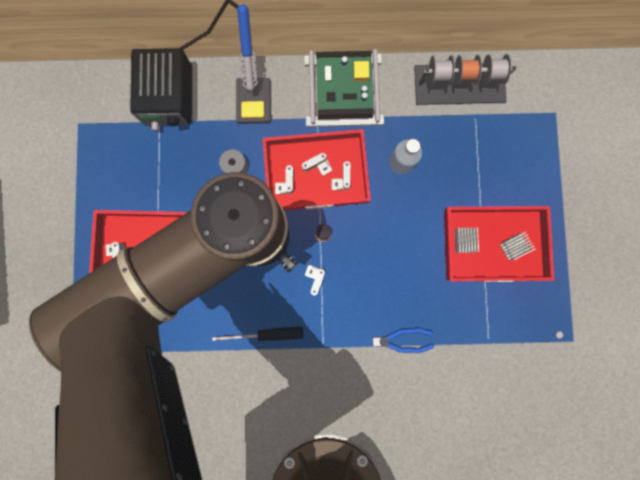

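The middle bin now holds three right-hand brackets, at (285,180), (318,163) and (342,177), all standing flat, and the jar is upright at (323,233). Now picking b1.

Request:
{"api": "step_arm", "payload": {"targets": [[0.5, -0.02, 0, 1, 0, 0, 0], [0.5, -0.02, 0, 1, 0, 0, 0], [0.5, -0.02, 0, 1, 0, 0, 0], [0.5, 0, 0, 0.5, 0, 0, 0], [0.5, 0, 0, 0.2, 0, 0, 0]]}}

```text
time_s: 25.32
eef_pos: [0.5093, 0.0961, 0.0144]
ee_rot: [3.138, 0.001, -0.797]
ft_force: [-0.8, -0.5, 0.3]
width: 0.0426
grasp_force: 0.0
```

Request:
{"api": "step_arm", "payload": {"targets": [[0.5, 0, 0, 0, 0, 0, 0], [0.5, 0, 0, 0, 0, 0, 0], [0, 0, 0, 0, 0, 0, 0], [0, 0, 0, 0, 0, 0, 0], [0, 0, 0, 0, 0, 0, 0]]}}

```text
time_s: 25.73
eef_pos: [0.5108, 0.0974, 0.0173]
ee_rot: [-3.14, -0.001, -0.796]
ft_force: [0.4, 0.5, 2.5]
width: 0.0131
grasp_force: 40.1
```

Request:
{"api": "step_arm", "payload": {"targets": [[0, 0, 0, 0, 0, 0, 0], [0, 0, 0, 0, 0, 0, 0]]}}

```text
time_s: 25.9
eef_pos: [0.5108, 0.0974, 0.0174]
ee_rot: [-3.14, -0.001, -0.796]
ft_force: [-0.9, 0.3, 6.5]
width: 0.013
grasp_force: 40.8
```

Request:
{"api": "step_arm", "payload": {"targets": [[0, 0, 0, -1, 0, 0, 0], [0, 0, 0, -1, 0, 0, 0], [0, 0, 0, -1, 0, 0, 0], [0, 0, 0, -0.6, 0, 0, 0], [0, 0, 0, -0.3, 0, 0, 0]]}}

```text
time_s: 26.32
eef_pos: [0.5108, 0.0975, 0.0963]
ee_rot: [-3.139, -0.001, -0.796]
ft_force: [0.5, 0.4, -0.7]
width: 0.0131
grasp_force: 39.9
```

Request:
{"api": "step_arm", "payload": {"targets": [[0, 0, 0, 0, 0, 0, 0], [0, 0, 0, 0, 0, 0, 0], [0, 0, 0, 0, 0, 0, 0]]}}

```text
time_s: 26.57
eef_pos: [0.5094, 0.0967, 0.0933]
ee_rot: [3.14, 0.001, -0.796]
ft_force: [-0.0, -0.3, -0.2]
width: 0.0129
grasp_force: 39.9
```

```bash
python3 - <<'E'
from plan import plan
plan((.5215,.3743,.094,-.797,0))
E
```

```text
t 26.57 [0.5094 0.0967 0.0933] [ 3.14e+00  1.00e-03 -7.96e-01] w 0.0129 g 39.9 rows 11
[[0,-0.86,-0.92,0,0,0,0],[0,-0.86,-0.92,0,0,0,0],[0,-0.86,-0.92,0,0,0,0],[0,-0.86,-0.92,0,0,0,0],[0,-0.86,-0.92,0,0,0,0]]
[[0,-0.86,-0.92,0,0,0,0],[0,-0.86,-0.92,0,0,0,0],[0,-0.86,-0.92,0,0,0,0],[0,-0.86,-0.92,0,0,0,0],[0,-0.86,-0.92,0,0,0,0]]
[[0,-0.86,-0.92,0,0,0,0]]
```

Request:
{"api": "step_arm", "payload": {"targets": [[0, -0.86, -0.92, 0, 0, 0, 0], [0, -0.86, -0.92, 0, 0, 0, 0], [0, -0.86, -0.92, 0, 0, 0, 0], [0, -0.86, -0.92, 0, 0, 0, 0], [0, -0.86, -0.92, 0, 0, 0, 0]]}}

```text
time_s: 26.98
eef_pos: [0.515, 0.2235, 0.093]
ee_rot: [3.139, 0.0, -0.796]
ft_force: [0.1, -0.3, -0.4]
width: 0.0131
grasp_force: 39.9
```

Request:
{"api": "step_arm", "payload": {"targets": [[0, -0.86, -0.92, 0, 0, 0, 0], [0, -0.86, -0.92, 0, 0, 0, 0], [0, -0.86, -0.92, 0, 0, 0, 0], [0, -0.86, -0.92, 0, 0, 0, 0], [0, -0.86, -0.92, 0, 0, 0, 0]]}}

```text
time_s: 27.4
eef_pos: [0.5206, 0.3493, 0.0927]
ee_rot: [3.139, -0.0, -0.796]
ft_force: [1.0, -0.7, -0.4]
width: 0.0128
grasp_force: 39.9
```

Request:
{"api": "step_arm", "payload": {"targets": [[0, -0.86, -0.92, 0, 0, 0, 0], [0, 0, 0, 0, 0, 0, 0], [0, 0, 0, 0, 0, 0, 0], [0, 0, 0, 0, 0, 0, 0]]}}

```text
time_s: 27.73
eef_pos: [0.5216, 0.373, 0.0928]
ee_rot: [3.139, -0.0, -0.796]
ft_force: [0.4, 0.3, -0.2]
width: 0.0129
grasp_force: 39.9
```

Request:
{"api": "step_arm", "payload": {"targets": [[0, 0, 0, 0.9, 0, 0, 0], [0, 0, 0, 0.9, 0, 0, 0], [0, 0, 0, 0.8, 0, 0, 0], [0, 0, 0, 0.4, 0, 0, 0], [0, 0, 0, 0.2, 0, 0, 0]]}}

```text
time_s: 28.15
eef_pos: [0.5218, 0.3721, 0.0287]
ee_rot: [3.139, -0.0, -0.797]
ft_force: [0.1, 0.6, -0.8]
width: 0.0131
grasp_force: 39.9
```

Request:
{"api": "step_arm", "payload": {"targets": [[0, 0, 0, 0, 0, 0, 0], [0, 0, 0, 0, 0, 0, 0], [0, 0, 0, 0, 0, 0, 0], [0, 0, 0, 0, 0, 0, 0]]}}

```text
time_s: 28.48
eef_pos: [0.5228, 0.3742, 0.0314]
ee_rot: [-3.14, 0.0, -0.796]
ft_force: [-0.4, 0.2, -0.6]
width: 0.013
grasp_force: 39.9
```

Request:
{"api": "step_arm", "payload": {"targets": [[0, 0, 0, 0.2, 0, 0, 0], [0, 0, 0, 0.15, 0, 0, 0], [0, 0, 0, 0, 0, 0, 0], [0, 0, 0, 0, 0, 0, 0], [0, 0, 0, 0, 0, 0, 0]]}}

```text
time_s: 28.9
eef_pos: [0.5223, 0.3738, 0.0232]
ee_rot: [3.141, -0.0, -0.796]
ft_force: [0.2, -0.6, -0.4]
width: 0.0133
grasp_force: 39.9
```

Request:
{"api": "step_arm", "payload": {"targets": [[0, 0, 0, 0.05, 0, 0, 0], [0, 0, 0, 0, 0, 0, 0], [0, 0, 0, 0, 0, 0, 0]]}}

```text
time_s: 29.15
eef_pos: [0.5223, 0.3738, 0.0223]
ee_rot: [3.142, 0.0, -0.796]
ft_force: [0.2, 0.5, -0.2]
width: 0.0129
grasp_force: 39.9
```

Request:
{"api": "step_arm", "payload": {"targets": [[0, 0, 0, 0.05, 0, 0, 0], [0, 0, 0, 0, 0, 0, 0]]}}

```text
time_s: 29.32
eef_pos: [0.5225, 0.374, 0.0214]
ee_rot: [-3.141, -0.0, -0.796]
ft_force: [-0.9, 0.9, -0.2]
width: 0.0127
grasp_force: 39.9
```

Request:
{"api": "step_arm", "payload": {"targets": [[0, 0, 0, 0.05, 0, 0, 0], [0, 0, 0, 0, 0, 0, 0]]}}

```text
time_s: 29.48
eef_pos: [0.5225, 0.374, 0.0214]
ee_rot: [-3.141, -0.0, -0.796]
ft_force: [-2.9, -1.4, 8.3]
width: 0.0127
grasp_force: 41.1
```

Request:
{"api": "step_arm", "payload": {"targets": [[0.4, 0, 0, 0, 0, 0, 0], [0.4, 0, 0, 0, 0, 0, 0], [0.4, 0, 0, 0, 0, 0, 0], [0.4, 0, 0, -0.4, 0, 0, 0], [0.4, 0, 0, -1, 0, 0, 0]]}}

```text
time_s: 29.9
eef_pos: [0.521, 0.3723, 0.0461]
ee_rot: [3.136, -0.0, -0.797]
ft_force: [0.1, -0.1, -0.3]
width: 0.0339
grasp_force: 0.0
```

Request:
{"api": "step_arm", "payload": {"targets": [[0.4, 0, 0, -1, 0, 0, 0], [0.4, 0, 0, -0.8, 0, 0, 0], [0.4, 0, 0, -0.3, 0, 0, 0], [0.4, 0, 0, 0, 0, 0, 0], [0.4, 0, 0, 0, 0, 0, 0]]}}

```text
time_s: 30.32
eef_pos: [0.5222, 0.3737, 0.0902]
ee_rot: [-3.141, 0.0, -0.796]
ft_force: [-0.7, -0.4, -0.1]
width: 0.0345
grasp_force: 0.0
```

```bash
python3 - <<'E'
from plan import plan
plan((.4372,.006,.092,5.9084-6.2832,.5))
E
```

```text
t 30.32 [0.5222 0.3737 0.0902] [-3.141  0.    -0.796] w 0.0345 g 0.0 rows 23
[[0.5,0,0,0,0,0,-0.88],[0.5,0,0,0,0,0,-0.88],[0.5,0,0,0,0,0,-0.88],[0.5,0,0,0,0,0,-0.88],[0.5,0.15,0.98,0,0,0,0]]
[[0.5,0.15,0.98,0,0,0,0],[0.5,0.15,0.98,0,0,0,0],[0.5,0.15,0.98,0,0,0,0],[0.5,0.15,0.98,0,0,0,0],[0.5,0.15,0.98,0,0,0,0]]
[[0.5,0.15,0.98,0,0,0,0],[0.5,0.15,0.98,0,0,0,0],[0.5,0.15,0.98,0,0,0,0],[0.5,0.15,0.98,0,0,0,0],[0.5,0.15,0.98,0,0,0,0]]
[[0.5,0.15,0.98,0,0,0,0],[0.5,0.15,0.98,0,0,0,0],[0.5,0.15,0.98,0,0,0,0],[0.5,0.15,0.98,0,0,0,0],[0.5,0.15,0.98,0,0,0,0]]
[[0.5,0.15,0.98,0,0,0,0],[0.5,0.15,0.98,0,0,0,0],[0.5,0.15,0.98,0,0,0,0]]
```

Request:
{"api": "step_arm", "payload": {"targets": [[0.5, 0, 0, 0, 0, 0, -0.88], [0.5, 0, 0, 0, 0, 0, -0.88], [0.5, 0, 0, 0, 0, 0, -0.88], [0.5, 0, 0, 0, 0, 0, -0.88]]}}

```text
time_s: 30.65
eef_pos: [0.5217, 0.3731, 0.0886]
ee_rot: [3.139, 0.001, -0.369]
ft_force: [-0.1, -0.1, 0.5]
width: 0.0425
grasp_force: 0.0
```

Request:
{"api": "step_arm", "payload": {"targets": [[0.5, 0.15, 0.98, 0, 0, 0, 0], [0.5, 0.15, 0.98, 0, 0, 0, 0], [0.5, 0.15, 0.98, 0, 0, 0, 0], [0.5, 0.15, 0.98, 0, 0, 0, 0], [0.5, 0.15, 0.98, 0, 0, 0, 0]]}}

```text
time_s: 31.07
eef_pos: [0.4995, 0.2756, 0.0887]
ee_rot: [3.139, 0.001, -0.374]
ft_force: [0.1, 0.1, -0.2]
width: 0.0426
grasp_force: 0.0
```

Request:
{"api": "step_arm", "payload": {"targets": [[0.5, 0.15, 0.98, 0, 0, 0, 0], [0.5, 0.15, 0.98, 0, 0, 0, 0], [0.5, 0.15, 0.98, 0, 0, 0, 0], [0.5, 0.15, 0.98, 0, 0, 0, 0], [0.5, 0.15, 0.98, 0, 0, 0, 0]]}}

```text
time_s: 31.48
eef_pos: [0.4777, 0.1789, 0.0891]
ee_rot: [3.14, 0.001, -0.374]
ft_force: [-0.3, 0.0, -0.5]
width: 0.0427
grasp_force: 0.0
```

Request:
{"api": "step_arm", "payload": {"targets": [[0.5, 0.15, 0.98, 0, 0, 0, 0], [0.5, 0.15, 0.98, 0, 0, 0, 0], [0.5, 0.15, 0.98, 0, 0, 0, 0], [0.5, 0.15, 0.98, 0, 0, 0, 0], [0.5, 0.15, 0.98, 0, 0, 0, 0]]}}

```text
time_s: 31.9
eef_pos: [0.4561, 0.082, 0.0899]
ee_rot: [3.141, 0.001, -0.374]
ft_force: [0.6, -0.4, 0.1]
width: 0.043
grasp_force: 0.0
```

Request:
{"api": "step_arm", "payload": {"targets": [[0.5, 0.15, 0.98, 0, 0, 0, 0], [0.5, 0.15, 0.98, 0, 0, 0, 0], [0.5, 0.15, 0.98, 0, 0, 0, 0], [0.5, 0.15, 0.98, 0, 0, 0, 0], [0.5, 0, 0, 0, 0, 0, 0]]}}

```text
time_s: 32.32
eef_pos: [0.4374, 0.0033, 0.0897]
ee_rot: [3.14, 0.002, -0.376]
ft_force: [-0.3, -0.0, -0.3]
width: 0.0428
grasp_force: 0.0
```

Request:
{"api": "step_arm", "payload": {"targets": [[0.5, 0, 0, 0, 0, 0, 0], [0.5, 0, 0, 0, 0, 0, 0], [0.5, 0, 0, 0, 0, 0, 0]]}}

```text
time_s: 32.57
eef_pos: [0.4397, 0.0065, 0.0902]
ee_rot: [-3.142, -0.0, -0.373]
ft_force: [-0.5, 0.6, 0.1]
width: 0.0428
grasp_force: 0.0
```

```bash
python3 - <<'E'
from plan import plan
plan((.4372,.006,.016,5.9084-6.2832,.5))
E
```

```text
t 32.57 [0.4397 0.0065 0.0902] [-3.142 -0.    -0.373] w 0.0428 g 0.0 rows 4
[[0.5,-0.03,0.02,0.93,0,0,0],[0.5,-0.03,0.02,0.93,0,0,0],[0.5,-0.03,0.02,0.93,0,0,0],[0.5,-0.03,0.02,0.93,0,0,0]]
```

Request:
{"api": "step_arm", "payload": {"targets": [[0.5, -0.03, 0.01, 1, 0, 0, 0], [0.5, -0.03, 0.01, 1, 0, 0, 0], [0.5, -0.03, 0.01, 1, 0, 0, 0], [0.5, 0, 0, 0.5, 0, 0, 0], [0.5, 0, 0, 0.2, 0, 0, 0]]}}

```text
time_s: 32.98
eef_pos: [0.4367, 0.0065, 0.0147]
ee_rot: [3.139, 0.002, -0.373]
ft_force: [-0.2, -0.6, 0.3]
width: 0.0428
grasp_force: 0.0
```

Request:
{"api": "step_arm", "payload": {"targets": [[0.5, 0, 0, 0, 0, 0, 0], [0.5, 0, 0, 0, 0, 0, 0], [0, 0, 0, 0, 0, 0, 0], [0, 0, 0, 0, 0, 0, 0], [0, 0, 0, 0, 0, 0, 0]]}}

```text
time_s: 33.4
eef_pos: [0.4383, 0.0067, 0.0171]
ee_rot: [-3.14, -0.001, -0.373]
ft_force: [-0.1, 1.4, 2.8]
width: 0.013
grasp_force: 43.2
```

Request:
{"api": "step_arm", "payload": {"targets": [[0, 0, 0, 0, 0, 0, 0], [0, 0, 0, 0, 0, 0, 0]]}}

```text
time_s: 33.57
eef_pos: [0.4383, 0.0067, 0.0171]
ee_rot: [-3.14, -0.001, -0.373]
ft_force: [-0.8, 1.3, 7.4]
width: 0.0127
grasp_force: 43.7
```

Request:
{"api": "step_arm", "payload": {"targets": [[0, 0, 0, -1, 0, 0, 0], [0, 0, 0, -1, 0, 0, 0], [0, 0, 0, -1, 0, 0, 0], [0, 0, 0, -0.6, 0, 0, 0], [0, 0, 0, -0.3, 0, 0, 0]]}}

```text
time_s: 33.98
eef_pos: [0.4383, 0.0066, 0.0961]
ee_rot: [-3.139, -0.002, -0.374]
ft_force: [0.0, 0.2, -1.5]
width: 0.0128
grasp_force: 42.7
```

Request:
{"api": "step_arm", "payload": {"targets": [[0, 0, 0, 0, 0, 0, 0], [0, 0, 0, 0, 0, 0, 0], [0, 0, 0, 0, 0, 0, 0]]}}

```text
time_s: 34.23
eef_pos: [0.4369, 0.0061, 0.0935]
ee_rot: [3.141, 0.001, -0.374]
ft_force: [0.2, -0.4, -1.3]
width: 0.0133
grasp_force: 42.7
```

```bash
python3 - <<'E'
from plan import plan
from rig import viewer
import cv2
cv2.imwrite('pics/s3.png',viewer.get_image('side')[:,:,::-1])
plan((.5136,.3046,.0935,-.3748,0))
E
```

```text
t 34.28 [0.4369 0.0061 0.0934] [ 3.14e+00  1.00e-03 -3.74e-01] w 0.0125 g 42.7 rows 16
[[0,-0.12,-0.96,0,0,0,0],[0,-0.12,-0.96,0,0,0,0],[0,-0.12,-0.96,0,0,0,0],[0,-0.12,-0.96,0,0,0,0],[0,-0.12,-0.96,0,0,0,0]]
[[0,-0.12,-0.96,0,0,0,0],[0,-0.12,-0.96,0,0,0,0],[0,-0.12,-0.96,0,0,0,0],[0,-0.12,-0.96,0,0,0,0],[0,-0.12,-0.96,0,0,0,0]]
[[0,-0.12,-0.96,0,0,0,0],[0,-0.12,-0.96,0,0,0,0],[0,-0.12,-0.96,0,0,0,0],[0,-0.12,-0.96,0,0,0,0],[0,-0.12,-0.96,0,0,0,0]]
[[0,-0.12,-0.96,0,0,0,0]]
```

View pics/s3.png

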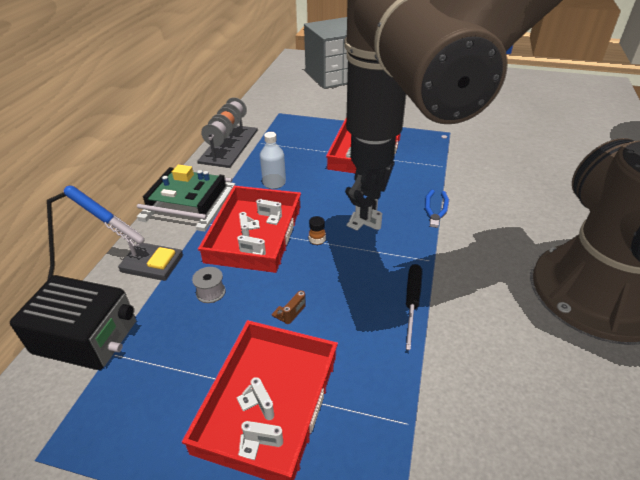

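b1 stands in the left bin at (258,398), and b2 is held at (368,220). Carrying b2 to the left bin.

Request:
{"api": "step_arm", "payload": {"targets": [[0, -0.12, -0.96, 0, 0, 0, 0], [0, -0.12, -0.96, 0, 0, 0, 0], [0, -0.12, -0.96, 0, 0, 0, 0], [0, -0.12, -0.96, 0, 0, 0, 0], [0, -0.12, -0.96, 0, 0, 0, 0]]}}

```text
time_s: 34.7
eef_pos: [0.4611, 0.1007, 0.0933]
ee_rot: [3.14, 0.001, -0.374]
ft_force: [-0.5, 0.3, -1.3]
width: 0.013
grasp_force: 42.7
```

Request:
{"api": "step_arm", "payload": {"targets": [[0, -0.12, -0.96, 0, 0, 0, 0], [0, -0.12, -0.96, 0, 0, 0, 0], [0, -0.12, -0.96, 0, 0, 0, 0], [0, -0.12, -0.96, 0, 0, 0, 0], [0, -0.12, -0.96, 0, 0, 0, 0]]}}

```text
time_s: 35.12
eef_pos: [0.4854, 0.1952, 0.0937]
ee_rot: [3.141, 0.001, -0.374]
ft_force: [-0.3, 0.1, -1.2]
width: 0.0128
grasp_force: 42.7
```

Request:
{"api": "step_arm", "payload": {"targets": [[0, -0.12, -0.96, 0, 0, 0, 0], [0, -0.12, -0.96, 0, 0, 0, 0], [0, -0.12, -0.96, 0, 0, 0, 0], [0, -0.12, -0.96, 0, 0, 0, 0], [0, -0.12, -0.96, 0, 0, 0, 0]]}}

```text
time_s: 35.53
eef_pos: [0.5095, 0.2895, 0.0941]
ee_rot: [3.141, 0.0, -0.373]
ft_force: [-0.2, -0.7, -0.7]
width: 0.0131
grasp_force: 42.7
```

Request:
{"api": "step_arm", "payload": {"targets": [[0, -0.12, -0.96, 0, 0, 0, 0], [0, 0, 0, 0, 0, 0, 0], [0, 0, 0, 0, 0, 0, 0], [0, 0, 0, 0, 0, 0, 0]]}}

```text
time_s: 35.87
eef_pos: [0.5136, 0.3065, 0.0938]
ee_rot: [3.141, 0.001, -0.373]
ft_force: [-0.2, 0.5, -0.8]
width: 0.0132
grasp_force: 42.7
```

Request:
{"api": "step_arm", "payload": {"targets": [[0, 0, 0, 0.9, 0, 0, 0], [0, 0, 0, 0.9, 0, 0, 0], [0, 0, 0, 0.8, 0, 0, 0], [0, 0, 0, 0.4, 0, 0, 0], [0, 0, 0, 0.2, 0, 0, 0]]}}

```text
time_s: 36.28
eef_pos: [0.5134, 0.3053, 0.0291]
ee_rot: [3.14, 0.001, -0.374]
ft_force: [0.5, -0.2, -1.2]
width: 0.0129
grasp_force: 42.7
```

Request:
{"api": "step_arm", "payload": {"targets": [[0, 0, 0, 0, 0, 0, 0], [0, 0, 0, 0, 0, 0, 0], [0, 0, 0, 0, 0, 0, 0], [0, 0, 0, 0, 0, 0, 0]]}}

```text
time_s: 36.62
eef_pos: [0.5144, 0.3068, 0.0313]
ee_rot: [-3.14, -0.001, -0.373]
ft_force: [0.2, -0.9, -0.3]
width: 0.0131
grasp_force: 42.7
```

Request:
{"api": "step_arm", "payload": {"targets": [[0, 0, 0, 0.2, 0, 0, 0], [0, 0, 0, 0.15, 0, 0, 0], [0, 0, 0, 0, 0, 0, 0], [0, 0, 0, 0, 0, 0, 0], [0, 0, 0, 0, 0, 0, 0]]}}

```text
time_s: 37.03
eef_pos: [0.5139, 0.3064, 0.0232]
ee_rot: [3.141, 0.0, -0.374]
ft_force: [0.5, -0.7, -0.4]
width: 0.0129
grasp_force: 42.7
```

Request:
{"api": "step_arm", "payload": {"targets": [[0, 0, 0, 0.06, 0, 0, 0], [0, 0, 0, 0, 0, 0, 0], [0, 0, 0, 0, 0, 0, 0]]}}

```text
time_s: 37.28
eef_pos: [0.5139, 0.3064, 0.022]
ee_rot: [3.141, 0.0, -0.374]
ft_force: [-0.0, -0.4, -0.8]
width: 0.0131
grasp_force: 42.7
```

Request:
{"api": "step_arm", "payload": {"targets": [[0, 0, 0, 0.06, 0, 0, 0], [0, 0, 0, 0, 0, 0, 0]]}}

```text
time_s: 37.45
eef_pos: [0.5141, 0.3066, 0.0212]
ee_rot: [-3.141, -0.0, -0.373]
ft_force: [-0.0, -0.0, 1.4]
width: 0.0129
grasp_force: 43.0
```

Request:
{"api": "step_arm", "payload": {"targets": [[0, 0, 0, 0.04, 0, 0, 0], [0, 0, 0, 0, 0, 0, 0]]}}

```text
time_s: 37.62
eef_pos: [0.5142, 0.3066, 0.0211]
ee_rot: [-3.141, -0.0, -0.373]
ft_force: [-2.7, -1.4, 9.3]
width: 0.013
grasp_force: 44.0
```

Contact. I'll release, rise well clear, and move sideways for a final look.

Request:
{"api": "step_arm", "payload": {"targets": [[0.4, 0, 0, 0, 0, 0, 0], [0.4, 0, 0, 0, 0, 0, 0], [0.4, 0, 0, 0, 0, 0, 0], [0.4, 0, 0, -0.4, 0, 0, 0], [0.4, 0, 0, -1, 0, 0, 0]]}}

```text
time_s: 38.03
eef_pos: [0.5126, 0.305, 0.0461]
ee_rot: [3.137, 0.002, -0.374]
ft_force: [-0.2, -0.3, 0.5]
width: 0.0342
grasp_force: 0.0
```

Request:
{"api": "step_arm", "payload": {"targets": [[0.4, 0, 0, -1, 0, 0, 0], [0.4, 0, 0, -1, 0, 0, 0], [0.4, 0, 0, -1, 0, 0, 0], [0.4, 0, 0, -1, 0, 0, 0], [0.4, 0, 0, -0.5, 0, 0, 0]]}}

```text
time_s: 38.45
eef_pos: [0.5149, 0.3071, 0.1413]
ee_rot: [-3.138, -0.002, -0.373]
ft_force: [0.8, 0.9, 0.8]
width: 0.0346
grasp_force: 0.0
```

Request:
{"api": "step_arm", "payload": {"targets": [[0.4, 0.3, 1, 0, 0, 0, 0], [0.4, 0.3, 1, 0, 0, 0, 0], [0.4, 0.3, 1, 0, 0, 0, 0], [0.4, 0.3, 1, 0, 0, 0, 0], [0.4, 0.3, 1, 0, 0, 0, 0]]}}

```text
time_s: 38.87
eef_pos: [0.5045, 0.1998, 0.1374]
ee_rot: [3.14, 0.001, -0.374]
ft_force: [0.3, -0.1, -0.4]
width: 0.0338
grasp_force: 0.0
```

Request:
{"api": "step_arm", "payload": {"targets": [[0.4, 0.3, 1, 0, 0, 0, 0], [0.4, 0.3, 1, 0, 0, 0, 0], [0.4, 0.3, 1, 0, 0, 0, 0], [0.4, 0.3, 1, 0, 0, 0, 0], [0.4, 0.3, 1, 0, 0, 0, 0]]}}

```text
time_s: 39.28
eef_pos: [0.4956, 0.0958, 0.1374]
ee_rot: [3.14, 0.001, -0.374]
ft_force: [0.2, 0.7, -0.3]
width: 0.0344
grasp_force: 0.0
```

Request:
{"api": "step_arm", "payload": {"targets": [[0.4, 0.3, 1, 0, 0, 0, 0], [0.4, 0.3, 1, 0, 0, 0, 0], [0.4, 0.3, 1, 0, 0, 0, 0], [0.4, 0, 0, 0, 0, 0, 0], [0.4, 0, 0, 0, 0, 0, 0]]}}

```text
time_s: 39.7
eef_pos: [0.4906, 0.0338, 0.1376]
ee_rot: [3.141, 0.001, -0.376]
ft_force: [-0.8, 0.6, 0.4]
width: 0.0342
grasp_force: 0.0
```

```bash
python3 - <<'E'
from rig import viewer
import cv2,numpy as np
a=viewer.get_image('side')[:,:,::-1];b=viewer.get_image('top')[:,:,::-1]
h=np.hstack([cv2.resize(a[100:480,150:470],(400,475)),cv2.resize(b[100:370,60:580],(400,208)) if 0 else cv2.resize(b[110:320,80:380],(400,280)).repeat(1,0) if 0 else np.vstack([cv2.resize(b[110:320,80:380],(400,280)),cv2.resize(b[190:300,400:560],(284,195))[:, :].copy() if 0 else cv2.resize(b[190:300,375:600],(400,195))])])
cv2.imwrite('pics/f.png',h)
E
```

```text
(no output)
```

View pics/f.png

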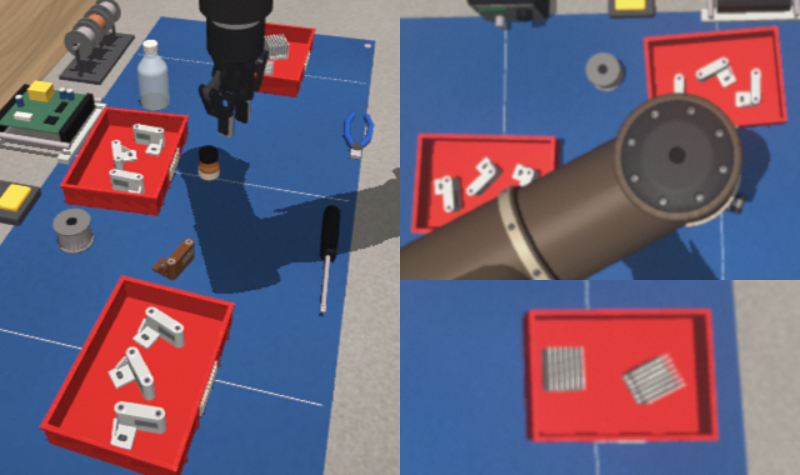

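The left bin holds three left-hand brackets (crop (160,325), (133,372), (138,417)). The middle bin holds three right-hand ones. The heatsink bin holds two heatsinks (right crop (565,368), (655,378)). Everything stands flat, and the jar is upright at (208,163).

```bash
python3 -c "
from rig import robot
print(robot.hand_in())"
```

```text
the job is handed in; nothing more can be done
None
```

The job is handed in: all five parts stand flat in the bins of their own kind, the flux jar is still upright, and it took about 40 s of the 128 s allowed.

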